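# Turn the spindle by its flat and hold the stop collar on it

## Task

Close the fingers on the milled flat at the top of the indexing fixture's spindle and turn it until the flat faces the brass pointer. Then pick up the bright stop collar with the black set screw, slide it down the spindle with the screw over the middle of the flat, and finish while still holding it there, level and still in the grip, so that I can tighten the screw. Leave the other parts on the bench where they lie.

Things in the scene. Friction and masses are not known exactly. Their poses are not given: they have to be found in the camera images.
- fixture: Hand indexing fixture bolted to the bench; origin: centre of the underside of its grey base plate (160 x 130 x 16 mm), z up. Its x axis runs from the spindle axis to the brass pointer. The upright spindle turns about the origin's z axis; all the rest of the fixture stays below 74 mm. A red-knobbed plunger, pulled back, sticks out 100 mm on its -y side.
- pointer_tip (a point): Tip of the brass pointer, 41.5 mm from the spindle axis and 72 mm above the bench, on the fixture's +x side.
- spindle (a joint): Angle of the spindle in rad, anticlockwise from above; 0 when its flat faces the pointer. It starts 0.6 to 1.9 rad (positive) away, turns freely with a light drag of 0.06 N m, and stays where it is left.
- flat_mid (a point): Middle of the bright milled flat on the dark spindle, 115 mm above the bench; x axis out of the flat, z up. Spindle 20 mm thick, top at 138 mm. The flat, 13 mm wide, 7.5 mm from the axis, runs from 95 mm up to the chamfered top at 135 mm. Across flat and round back it measures 17.5 mm (20 mm elsewhere); the middle of these 17.5 mm lies 1.25 mm from the axis, on the side away from the flat.
- collar_centre (a point): Centre (half-way up) of the loose bright-metal stop collar lying flat on the bench: 44 mm outside, 23 mm bore, 22 mm high, 0.10 to 0.20 kg, z up. Its x axis points along its set screw. Two look-alikes lie near: a dark plain spacer ring and a brass flanged bushing, neither with a screw.
- set_screw (a point): Where the set screw enters the collar's outside, 22 mm from the collar centre along its x axis and half-way up it; the black cap-head screw stands 12 mm out from here.
Mind the look-alikes: they are no part of the job. What is meant by the part that bears collar_centre is not green, and is the smaller of those in its own colour.

How it is judged:
On the way, in this order (a step that is already met when the one before it is completed fails the run):
1. the fingers hold the spindle by its flat while the flat faces the pointer (within 0.2 rad) (angle between the x axis of flat_mid and the x axis of fixture, either way round below 0.2 rad and x of flat_mid in the frame of fixture above 0.004 m and contact force between the fingers and spindle_c0 above 2 N), for 0.2 s.
2. the collar is carried in the fingers, clear of the bench (height (world z) of collar_centre above 0.06 m and contact force between the fingers and collar above 2 N), for 0.2 s.
At the end, for the whole second after the job is handed in: Flat facing the pointer within 0.2 rad; collar on the spindle (4 mm), level within 0.12 rad, its screw within 8 mm in height and 5.5 mm sideways of the flat's middle, on the flat's side; gripped with over 4 N, still (angle between the x axis of flat_mid and the x axis of fixture, either way round below 0.2 rad and x of flat_mid in the frame of fixture above 0.004 m and horizontal distance between collar_centre and fixture below 0.004 m and z of collar_centre in the frame of flat_mid between -0.008 and 0.008 m and x of set_screw in the frame of flat_mid above 0.008 m and y of set_screw in the frame of flat_mid between -0.0055 and 0.0055 m and angle between collar_centre's own z axis and vertical below 0.12 rad and contact force between the fingers and collar above 4 N and linear speed of collar below 0.02 m/s); the arm keeps its last pose, push and grip.
It fails at once if the spacer ring or the bushing is shifted by more than 30 mm (distance of any of spacer, bushing from where it was at the start of the episode above 0.03 m).
It fails at once if a toggle clamp is shifted by more than 30 mm (distance of any of clamp_a, clamp_b from where it was at the start of the episode above 0.03 m).
It fails at once if the V-block, the hex key or the screw tray is shifted by more than 30 mm (distance of any of v_block, hex_key, screw_tray from where it was at the start of the episode above 0.03 m).
It also fails if it takes over 54 s, if anything falls off the work surface, if the arm or the gripper's body presses on something with over 40 N, if the wrist force passes 120 N, or if a joint passes its speed limit or range.

## Robot

A 7-joint arm with a two-finger parallel gripper is mounted at the origin on the work surface. World frame = base frame: x ahead of the robot, y to its left, z up, the work surface at z = 0. Lengths are in m, angles in rad, forces in N, time in s.
With the tool pointing down it reaches from about 0.425 to 0.925 m from the base axis. Payload 6.8 kg.
Tool frame: the origin (TCP) lies between the finger pads; the fingertips stand 14 mm ahead of it and the grasp point (between the pads) lies 5 mm behind it; z points along the fingers, y is the direction in which the jaws open and shut (so a half turn about z gives the same grasp; the last joint's range is limited). The gripper opens to 85 mm and grips with 20 to 120 N. Pads are 22 mm wide; open, the fingers measure 114 mm over their backs; the gripper's body (76 mm by 85 mm) begins 54 mm behind the grasp point. The pads swing forward as they close: fully open they stand 13 mm farther back than shut.
Start: joints at [-1.31, 0.477, 0.022, 1.555, -0.011, 1.109, -0.083], TCP at [0.243, 0.63, 0.216] pointing down, gripper open.
Joint ranges: [-2.96, 2.96], [-0.34, 2.1], [-1.41, 1.46], [0.24, 2.44], [-1.37, 4.51], [0.17, 1.92], [-2.96, 2.96]. Speed limits (rad/s): [2.39, 2.39, 3.14, 3.14, 3.14, 3.14, 3.14].

## Interface

Orientations are given as a unit quaternion [w, x, y, z].
In Python, from station import bot gives the robot as it stands.
- The arm moves only by the shell command python3 -m crank 'ROWS' [FORCE]. ROWS is JSON, a list of rows, each a list of 3 entries, a list of its own where there are three numbers: the shift along the tool's x, y, z in m, then the turn, a rotation vector about the tool's x, y, z in degrees, then the finger opening in m, from 0 to 0.0854. A call has 1 to 10 rows; each row shifts and turns the commanded pose from where the row before left it, along the tool's axes as they then stand; what a row does not reach is not made up. A row lasts 1/8 s, in which the tool goes at most 62.5 mm and 10.7 degrees, less where a joint would pass 70% of its speed; a pose out of reach is approached as far as the arm can. A call is refused whole if a number of a shift passes 0.0625 or a number of a turn 10.7, either way. A call with a gripper value outside its range is refused whole. The fingers move at their own pace and stop on an object; FORCE is the grip in N (left out, the last holds). Time passes only in rows, so rows that do not move let the fingers close. It gives the time, the measured TCP pose, the force and the opening at its end, in the units of the state.
- bot.get_obs(): the state, without advancing time (a new reading comes with each control period).
- bot.read_camera(name): name is "scene" or "side" or "wrist"; returns (picture, depth): 420x560x3 uint8, red, green, blue; 420x560 float32, m along the optical axis (not along the pixel's ray), 0 where there is no reading.
- bot.calibration(name): a dict with "fx", "fy", "cx", "cy" (pixels), "D" ([k1, k2, p1, p2, k3] as OpenCV has them; the pictures are not rectified), "extrinsics" (4x4, takes a point from camera to world coordinates). Camera axes: x right, y down, z forward; pixel columns grow to the right and rows downward; lengths in m; the calibration is good to about 2 mm. A picture is of the moment at which its call begins: read the wrist's pose just before it. calibration takes no time and is no camera call; for the wrist camera it gives the pose at the moment of the call.
- bot.hand_in(): hands the job in, once; it reports no verdict.
The state is a dict: "t": time; "q": joint angles; "joint_vel": joint speeds; "joint_torque": joint torques, N m; "eef_pos": TCP position; "tool_rot": TCP orientation; "contact_force": force on the tool from outside, world axes, zero at the start; "torque": the same for the moment, N m; "gripper_width": opening from 0.0 (shut) to 1.0 (fully open).
Only numpy, scipy, OpenCV 4.12 (cv2) and the standard library are available. Lean on these libraries where they do the work, as an engineer would, in place of code of your own. Each camera call takes 0.05 s, during which the arm holds its last target.

## Working session

There is one attempt and no reset: what is moved stays moved. The work goes in short steps, Python scripts to look and compute and a shell command to move; the robot and the scene stay as the last step left them, time stands still between calls to the robot, and variables do not carry over. Pictures are saved under pics/ and viewed, and the job is handed in when it is done.

```bash
ls; mkdir -p pics
python3 - <<'E'
from station import bot
import cv2,numpy as np,json
o=bot.get_obs();print(o)
for n in ("scene","side","wrist"):
    c=bot.calibration(n);p,d=bot.read_camera(n)
    cv2.imwrite(f"pics/{n}0.png",p[:,:,::-1]);np.savez(f"/tmp/{n}0.npz",p=p,d=d,E=c["extrinsics"],K=[c["fx"],c["fy"],c["cx"],c["cy"]],D=c["D"])
    print(n,np.round(c["extrinsics"],3).tolist(),c["fx"],c["cx"],c["cy"],c["D"])
E
```

```text
pics
{'t': 0.0, 'q': array([-1.31008765,  0.47778573,  0.02233064,  1.55644135, -0.01151837,
        1.10927674, -0.08311015]), 'joint_vel': array([ 0.00121921,  0.00131634, -0.00056222, -0.00061964,  0.00183944,
       -0.00070173, -0.00087332]), 'joint_torque': array([-4.58142003e-04, -5.96446145e+01,  1.60819240e+00, -2.81199700e+01,
        1.25498255e-02,  9.34605167e-03,  9.61676221e-06]), 'eef_pos': array([0.24312598, 0.62904393, 0.21533945]), 'tool_rot': array([-1.08453613e-04,  1.83355306e-01,  9.83046304e-01, -8.85083298e-04]), 'contact_force': array([0.60769184, 0.41689976, 0.75884434]), 'torque': array([0.04671267, 0.00792598, 0.03086025]), 'gripper_width': 1.0022326063762157}
scene [[-0.164, 0.569, -0.806, 1.316], [0.986, 0.112, -0.122, 0.086], [0.021, -0.815, -0.579, 0.68], [0.0, 0.0, 0.0, 1.0]] 524.586410848677 281.3529191739663 202.48097749309653 [-0.15041183  0.          0.          0.          0.        ]
side [[-0.864, -0.324, 0.386, 0.191], [-0.504, 0.554, -0.663, 0.51], [0.001, -0.767, -0.642, 0.636], [0.0, 0.0, 0.0, 1.0]] 513.5043722175095 279.6653199798525 219.95063866201158 [-0.08405369  0.          0.          0.          0.        ]
wrist [[0.361, 0.881, 0.306, 0.162], [0.933, -0.34, -0.12, 0.66], [-0.001, 0.329, -0.944, 0.373], [0.0, 0.0, 0.0, 1.0]] 326.28879525745776 277.4704120260631 207.04512003848498 [-0.02196374  0.          0.          0.          0.        ]
```

View pics/scene0.png

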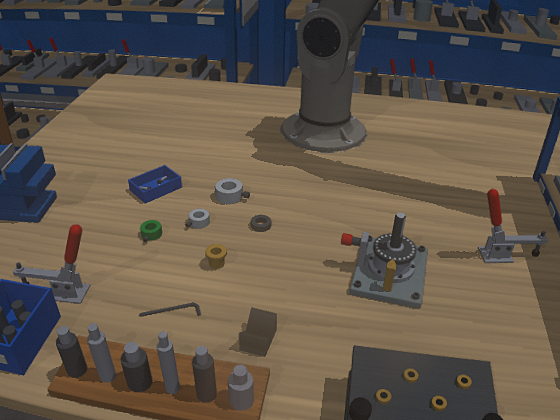

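View pics/side0.png

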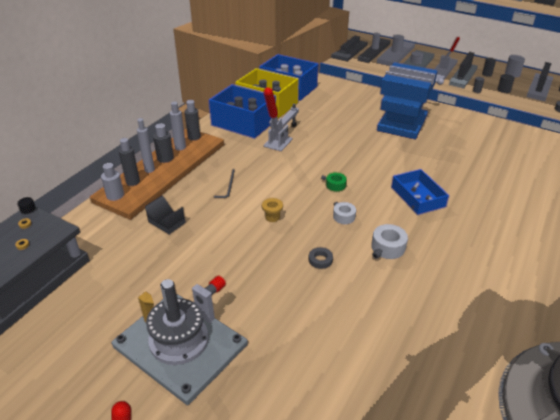

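View pics/wrist0.png

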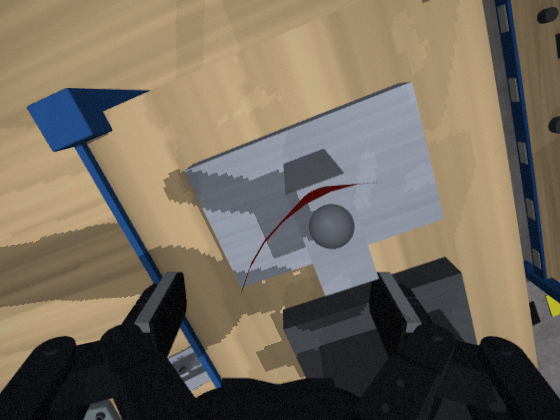

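Scene view: base plate at about (388,272), spindle top (400,215), pointer (390,275), red plunger (347,239). There are three screwed collars: large bright (229,187), small bright (199,217) and green (151,230). The dark spacer is at (261,223), the bushing at (216,256). Going by the hint I want the small bright one; I'll check its size.

```bash
cat > h.py <<'E'
import numpy as np,cv2
def load(n,k=0):
    z=np.load(f"/tmp/{n}{k}.npz");return z
def snap(n,k):
    from station import bot
    c=bot.calibration(n);p,d=bot.read_camera(n)
    cv2.imwrite(f"pics/{n}{k}.png",p[:,:,::-1]);np.savez(f"/tmp/{n}{k}.npz",p=p,d=d,E=c["extrinsics"],K=[c["fx"],c["fy"],c["cx"],c["cy"]],D=c["D"])
    return load(n,k)
def rays(z,uv):
    fx,fy,cx,cy=z["K"];M=np.array([[fx,0,cx],[0,fy,cy],[0,0,1]])
    n=cv2.undistortPoints(np.array(uv,float).reshape(-1,1,2),M,z["D"]).reshape(-1,2)
    return z["E"][:3,3],np.c_[n,np.ones(len(n))]@z["E"][:3,:3].T
def plane(z,uv,h):
    o,r=rays(z,uv);return o+r*((h-o[2])/r[:,2])[:,None]
def pts(z,mask):
    v,u=np.nonzero(mask&(z["d"]>0));o,r=rays(z,np.c_[u,v]);return o+r*z["d"][v,u][:,None],np.c_[u,v]
def proj(z,P):
    Ei=np.linalg.inv(z["E"]);fx,fy,cx,cy=z["K"];M=np.array([[fx,0,cx],[0,fy,cy],[0,0,1]])
    return cv2.projectPoints(np.array(P,float).reshape(-1,3),cv2.Rodrigues(Ei[:3,:3])[0],Ei[:3,3],M,z["D"])[0].reshape(-1,2)
def crop(n,k,x,y,w,h,s,out):
    p=load(n,k)["p"][y:y+h,x:x+w,::-1];cv2.imwrite("pics/"+out,cv2.resize(p,None,fx=s,fy=s,interpolation=cv2.INTER_CUBIC))
def circ(xy):
    A=np.c_[2*xy,np.ones(len(xy))];s=np.linalg.lstsq(A,(xy**2).sum(1),rcond=None)[0];return s[:2],np.sqrt(s[2]+s[:2]@s[:2])
E
python3 - <<'E'
from h import *
for n,bx in (("scene",{"small":(185,207,213,230),"big":(213,176,252,204),"green":(138,218,165,244),"spacer":(247,213,275,234),"bush":(202,243,230,270)}),("side",{"small":(330,200,360,226),"big":(368,224,410,262),"green":(320,171,350,193),"spacer":(305,246,336,270)})):
    z=load(n)
    for k,(a,b,c,d) in bx.items():
        m=np.zeros((420,560),bool);m[b:d,a:c]=1
        P,uv=pts(z,m);hi=P[P[:,2]>0.006];top=np.percentile(hi[:,2],95)
        T=hi[hi[:,2]>top-0.004]
        print(n,k,"top",top.round(3),"ext",T[:,:2].min(0).round(3),T[:,:2].max(0).round(3),"mean",T.mean(0).round(3))
z=load("scene");m=np.zeros((420,560),bool);m[200:310,330:440]=1
P,uv=pts(z,m);s=P[P[:,2]>0.128];print("spindle",s.mean(0),s.min(0),s.max(0),len(s))
crop("scene",0,330,200,110,110,5,"c1.png");crop("side",0,100,260,160,140,4,"c2.png");crop("scene",0,135,165,150,115,5,"c3.png");crop("side",0,290,160,140,110,5,"c4.png")
E
```

```text
scene small top 0.021 ext [ 0.452 -0.24 ] [ 0.496 -0.195] mean [ 0.475 -0.217  0.019]
scene big top 0.031 ext [ 0.336 -0.209] [ 0.399 -0.148] mean [ 0.369 -0.178  0.029]
scene green top 0.021 ext [ 0.508 -0.325] [ 0.555 -0.281] mean [ 0.532 -0.302  0.019]
scene spacer top 0.014 ext [ 0.437 -0.108] [ 0.482 -0.066] mean [ 0.46  -0.087  0.012]
scene bush top 0.033 ext [ 0.573 -0.167] [ 0.614 -0.126] mean [ 0.594 -0.147  0.032]
side small top 0.024 ext [ 0.449 -0.239] [ 0.491 -0.196] mean [ 0.47  -0.216  0.022]
side big top 0.033 ext [ 0.334 -0.21 ] [ 0.395 -0.147] mean [ 0.364 -0.177  0.032]
side green top 0.023 ext [ 0.506 -0.325] [ 0.551 -0.281] mean [ 0.527 -0.301  0.021]
side spacer top 0.016 ext [ 0.434 -0.109] [ 0.477 -0.065] mean [ 0.456 -0.086  0.014]
spindle [0.56021363 0.18302012 0.13410351] [0.54897805 0.17420933 0.12811178] [0.56843136 0.19271999 0.13805651] 91
```

```bash
cd pics; python3 -c "
import cv2,numpy as np
a=[cv2.resize(cv2.imread(f),(400,300)) for f in('c1.png','c2.png','c3.png','c4.png')]
cv2.imwrite('c.png',np.vstack([np.hstack(a[:2]),np.hstack(a[2:])]))"
```

```text
(no output)
```

View pics/c.png

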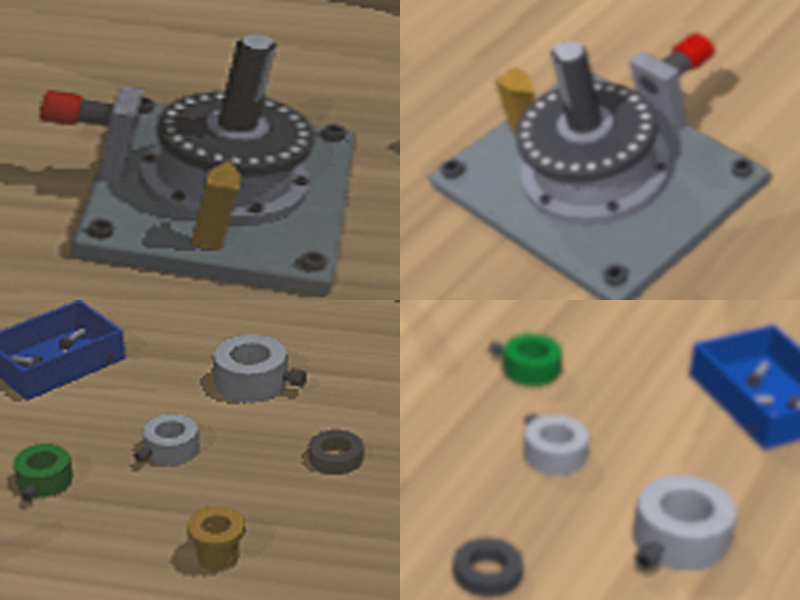

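Run:
```python
from h import *
for n,(a,b,c,d) in (("scene",(330,200,440,312)),("side",(100,260,260,400))):
    z=load(n);m=np.zeros((420,560),bool);m[b:d,a:c]=1
    P,uv=pts(z,m);hsv=cv2.cvtColor(z["p"],cv2.COLOR_RGB2HSV)[uv[:,1],uv[:,0]]
    print(n,"zhist",np.histogram(P[:,2],bins=np.arange(-.01,.15,.01))[0])
    T=P[(P[:,2]>0.011)&(P[:,2]<0.021)]
    r=cv2.minAreaRect((T[:,:2]*1000).astype(np.float32));print(" plate",r, T[:,2].mean(), cv2.boxPoints(r).round(0).tolist())
    br=(hsv[:,0]>12)&(hsv[:,0]<28)&(hsv[:,1]>150)&(P[:,2]>0.025)
    B=P[br];t=B[B[:,2]>0.062];print(" brass",len(B),B[:,2].max(),t.mean(0).round(4) if len(t) else 0, B.mean(0).round(4))
    D=P[(P[:,2]>0.056)&(P[:,2]<0.078)&~br];c_,r_=circ(cv2.convexHull((D[:,:2]).astype(np.float32))[:,0].astype(float));print(" disc",c_,r_)
    s=P[P[:,2]>0.09];print(" spin ext",s.min(0).round(4),s.max(0).round(4))
    t=P[P[:,2]>0.134];print(" top",t.mean(0).round(4),len(t))
```

```text
scene zhist [7028  624 2014  505  195  170  184 1038  179   49   53   48   52   45
   81]
 plate ((558.5752563476562, 183.20773315429688), (130.9253692626953, 161.60235595703125), 83.3433837890625) 0.014437559457601883 [[471.0, 128.0], [631.0, 109.0], [646.0, 239.0], [486.0, 258.0]]
 brass 42 0.073051456420133 [0.614  0.176  0.0708] [0.6154 0.1748 0.0665]
 disc [0.56721035 0.1521631 ] 0.06644852340226015
 spin ext [0.549  0.1735 0.09  ] [0.5691 0.1934 0.1381]
 top [0.5581 0.1834 0.136 ] 54
side zhist [7186 6134 4233  925  350  287  201 2008  448   72   77   71   75   74
  164]
 plate ((553.9647827148438, 184.6387481689453), (130.91510009765625, 162.1919708251953), 83.148681640625) 0.01567525504940511 [[466.0, 129.0], [627.0, 110.0], [642.0, 240.0], [481.0, 259.0]]
 brass 205 0.07396414291263909 [0.6094 0.1795 0.0706] [0.6103 0.1806 0.0624]
 disc [0.56315241 0.15220669] 0.06745283401029385
 spin ext [0.5417 0.1746 0.0904] [0.5635 0.1946 0.1398]
 top [0.5516 0.1845 0.1373] 135
```

```bash
python3 - <<'E'
from h import *
z=load("scene");P,uv=pts(z,np.ones((420,560),bool))
for nm,(a,b,c,d) in {"clampR":(478,185,550,265),"clampL":(10,220,90,305)}.items():
    m=(uv[:,0]>a)&(uv[:,0]<c)&(uv[:,1]>b)&(uv[:,1]<d)&(P[:,2]>0.03)&(P[:,0]>0.2);Q=P[m];print(nm,Q.min(0).round(3),Q.max(0).round(3))
E
python3 -m crank '[[[-0.050,-0.0335,0],[0,0,0],0.0854],[[-0.050,-0.0335,0],[0,0,0],0.0854],[[-0.050,-0.0335,0],[0,0,0],0.0854],[[-0.050,-0.0335,0],[0,0,0],0.0854],[[-0.050,-0.0335,0],[0,0,0],0.0854],[[-0.050,-0.0335,0],[0,0,0],0.0854],[[-0.050,-0.0335,0],[0,0,0],0.0854],[[-0.050,-0.0335,0],[0,0,0],0.0854],[[-0.052,-0.0345,0],[0,0,0],0.0854],[[0,0,0],[0,0,0],0.0854]]' 30
python3 - <<'E'
from h import *
from station import bot
o=bot.get_obs();print(o["q"].round(3),o["eef_pos"].round(4),o["t"])
snap("wrist",1)
E
```

```text
clampR [0.258 0.347 0.03 ] [0.487 0.557 0.159]
clampL [ 0.708 -0.493  0.03 ] [ 0.821 -0.334  0.16 ]
t: 1.4
eef_pos: [0.5586, 0.1779, 0.2163]
tool_rot: [0.001, 0.188, 0.982, -0.001]
contact_force: [-0.1, -0.4, 0.3]
gripper_width: 0.996
[-0.59   0.333  0.219  1.787 -0.08   1.03   0.851] [0.5586 0.1779 0.2163] 1.4
```

View pics/wrist1.png

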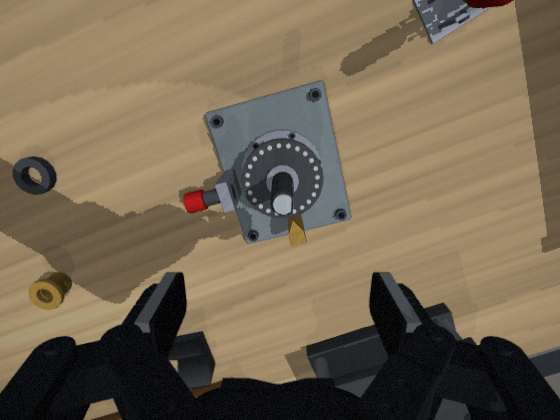

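The wrist view shows the whole fixture, with the spindle top at about (283,203), the pointer at (297,232) and the plunger at (195,200). I'll zoom in to read the flat.

Run:
```python
from h import *
z=load("wrist",1)
crop("wrist",1,250,160,65,60,11,"c5.png")
m=np.zeros((420,560),bool);m[75:250,190:360]=1
P,uv=pts(z,m)
T=P[(P[:,2]>0.011)&(P[:,2]<0.021)];r=cv2.minAreaRect((T[:,:2]*1000).astype(np.float32));print(r,cv2.boxPoints(r).round(1).tolist(),P[:,2].max())
t=P[P[:,2]>0.133];print(t.mean(0),len(t))
hsv=cv2.cvtColor(z["p"],cv2.COLOR_RGB2HSV)[uv[:,1],uv[:,0]]
B=P[(hsv[:,0]>12)&(hsv[:,0]<28)&(hsv[:,1]>130)&(P[:,2]>0.06)];print("brass",B.mean(0),B.min(0),B.max(0))
w=(z["p"].astype(int).sum(2)[:, :]>600)&m;w[:160]=w[:160]
# white dots on disc (z ~?) 
print("discz",np.percentile(P[(P[:,2]>.05)&(P[:,2]<.08)][:,2],[5,50,95]))
```

```text
((553.9612426757812, 183.0626678466797), (130.4558868408203, 160.17869567871094), 83.00947570800781) [[466.5, 128.10000610351562], [625.5, 108.5999984741211], [641.4000244140625, 238.10000610351562], [482.3999938964844, 257.6000061035156]] 0.14001354554165946
[0.55275524 0.18297392 0.13732756] 476
brass [0.60999518 0.17670261 0.07126813] [0.59566743 0.16759759 0.06035929] [0.62135601 0.18407393 0.07378598]
discz [0.06423516 0.06609532 0.07525792]
```

View pics/c5.png

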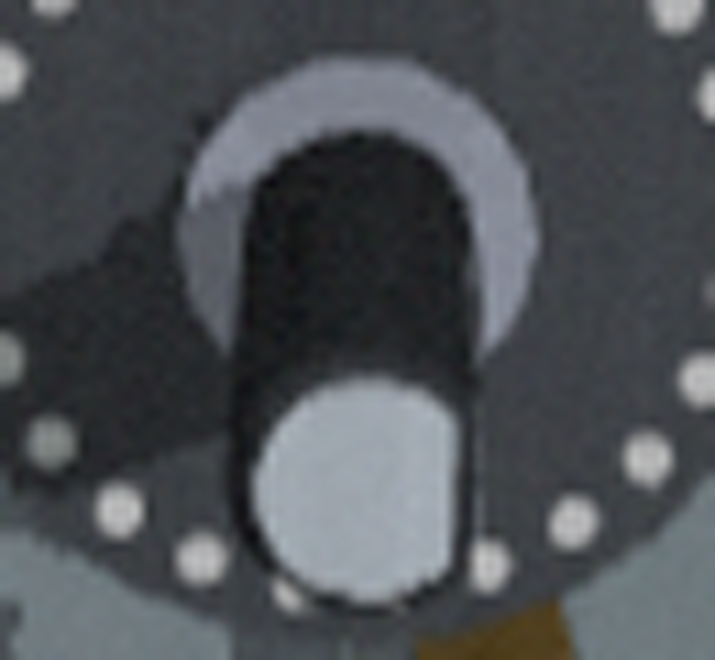

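Run:
```python
from h import *
z=load("wrist",1)
g=cv2.cvtColor(z["p"],cv2.COLOR_RGB2GRAY)[160:220,250:315];g=cv2.resize(g,None,fx=11,fy=11,interpolation=cv2.INTER_CUBIC)
_,b=cv2.threshold(g,105,255,0)
n,l,s,c=cv2.connectedComponentsWithStats(b);i=l[500,350];print(s[i],c[i])
k=max(cv2.findContours((l==i).astype(np.uint8),0,cv2.CHAIN_APPROX_NONE)[0],key=len)[:,0].astype(float)
uv=(k+.5)/11-.5+np.array([250,160])
P=plane(z,uv,0.138)[:,:2]
R=P[k[:,0]<400];
for _ in range(3):
    cc,r=circ(R);e=abs(np.hypot(*(R-cc).T)-r);R=R[e<0.0006]
print("circle",cc,r)
F=P[(k[:,0]>430)&(k[:,1]>430)&(k[:,1]<550)]
vx,vy,x0,y0=cv2.fitLine(F.astype(np.float32),cv2.DIST_HUBER,0,.01,.01).ravel();nrm=np.array([-vy,vx]);
nd=nrm@(np.array([x0,y0])-cc);nrm*=np.sign(nd);print("flat dir deg",np.degrees(np.arctan2(nrm[1],nrm[0])),abs(nd),"resid",np.std((F-[x0,y0])@nrm))
```

```text
[  254   379   204   223 36689] [360.89582709 488.85401619]
circle [0.55381062 0.1834123 ] 0.008077729350153379
flat dir deg 66.11605 0.0057310621760121834 resid 4.859183220823646e-05
```

Flat azimuth is 66°, axis (0.5538, 0.1834), fixture yaw about -7°, so the spindle angle is about 73° (1.27 rad). That is inside the stated range. Next I align and descend.

```bash
python3 -m crank '[[[0,0,0],[0,0,2.2],0.0854],[[0.0066,0.0019,0],[0,0,0],0.0854],[[0,0,0.040],[0,0,0],0.06],[[0,0,0.040],[0,0,0],0.05],[[0,0,0.024],[0,0,0],0.04],[[0,0,0],[0,0,0],0.04]]' 30
python3 - <<'E'
from h import *
from station import bot
o=bot.get_obs();print(o["q"].round(3),o["eef_pos"].round(4),o["tool_rot"].round(4),o["t"]);q=o["tool_rot"]
from scipy.spatial.transform import Rotation as R
y=R.from_quat(np.roll(q,-1)).apply([[1,0,0],[0,1,0],[0,0,1]]);print(y.round(4),np.degrees(np.arctan2(y[1,1],y[1,0])))
snap("wrist",2)
E
```

```text
t: 2.2
eef_pos: [0.5482, 0.1899, 0.1106]
tool_rot: [-0.002, 0.201, 0.98, -0.001]
contact_force: [-1.0, 0.4, 0.6]
gripper_width: 0.47
[-0.591  0.451  0.194  1.889 -0.116  0.817  0.83 ] [0.5482 0.1899 0.1106] [-0.0018  0.201   0.9796 -0.001 ] 2.2
[[-0.9192  0.3938  0.0032]
 [ 0.3937  0.9192 -0.0028]
 [-0.004  -0.0013 -1.    ]] 66.81200383628644
```

View pics/wrist2.png

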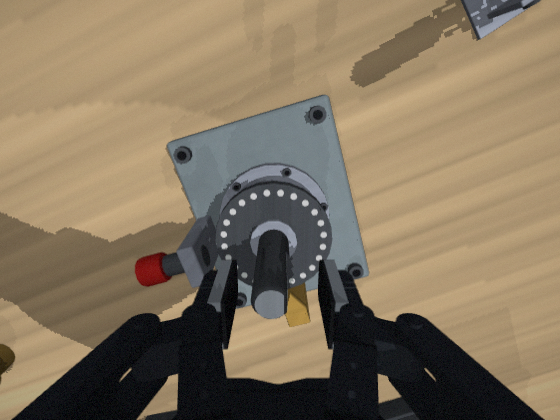

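```bash
python3 -m crank '[[[0,0,0],[0,0,0],0.04],[[0,0,0],[0,0,0],0.04]]'
cat >> h.py <<'E'
def top(k,thr,cx,cy,h=0.138,w=30,name="wrist"):
    z=load(name,k);x0,y0=cx-w,cy-w
    g=cv2.cvtColor(z["p"],cv2.COLOR_RGB2GRAY)[y0:cy+w,x0:cx+w];g=cv2.resize(g,None,fx=11,fy=11,interpolation=cv2.INTER_CUBIC)
    _,b=cv2.threshold(g,thr,255,0)
    n,l,s,c=cv2.connectedComponentsWithStats(b);i=l[w*11,w*11]
    kk=max(cv2.findContours((l==i).astype(np.uint8),0,cv2.CHAIN_APPROX_NONE)[0],key=len)[:,0].astype(float)
    P=plane(z,(kk+.5)/11-.5+np.array([x0,y0]),h)[:,:2];R=P
    for _ in range(6):
        cc,r=circ(R);e=abs(np.hypot(*(P-cc).T)-r);R=P[e<max(0.0005,np.percentile(e,60))]
    return cc,r,s[i],P
def pose():
    from station import bot
    from scipy.spatial.transform import Rotation as Ro
    o=bot.get_obs();R=Ro.from_quat(np.roll(o["tool_rot"],-1)).as_matrix()
    print("t",round(o["t"],2),"tcp",o["eef_pos"].round(4),"yaz",np.degrees(np.arctan2(R[1,1],R[0,1])).round(2),"z",R[:,2].round(4),"F",o["contact_force"].round(1),"w",round(o["gripper_width"]*85.4,1),"q",o["q"].round(2));return o,R
E
python3 - <<'E'
from h import *
o,R=pose();snap("wrist",3);pose()
print(top(3,105,270,305)[:3])
crop("wrist",3,220,250,120,90,6,"c6.png")
E
```

```text
t: 2.5
eef_pos: [0.5513, 0.1894, 0.1136]
tool_rot: [0.001, 0.202, 0.979, 0.001]
contact_force: [-0.9, -0.0, -0.4]
gripper_width: 0.471
t 2.5 tcp [0.5513 0.1894 0.1136] yaz 66.68 z [ 0.002   0.0011 -1.    ] F [-0.9 -0.  -0.4] w 40.2 q [-0.59  0.45  0.2   1.89 -0.12  0.82  0.83]
t 2.55 tcp [0.5512 0.1893 0.1134] yaz 66.68 z [ 0.0017  0.001  -1.    ] F [-0.1 -0.2  1. ] w 39.8 q [-0.59  0.45  0.2   1.89 -0.12  0.82  0.83]
(array([0.56169085, 0.17978687]), np.float64(0.015395385601731003), array([     0,      0,    660,    660, 333677], dtype=int32))
```

View pics/c6.png

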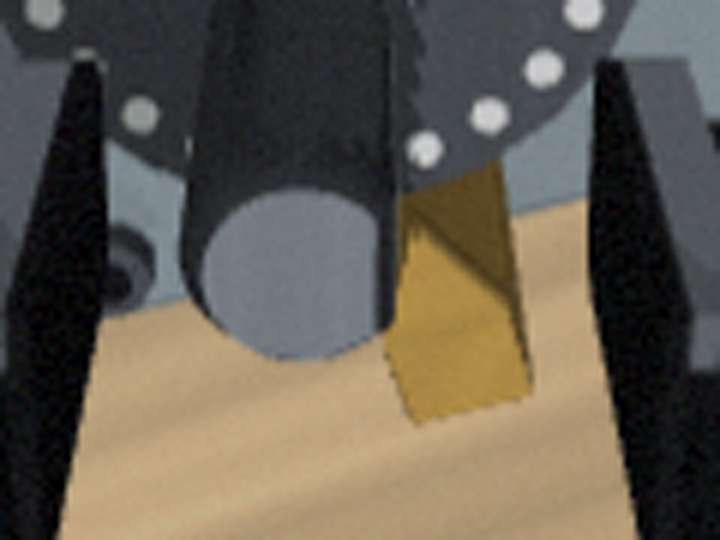

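Run:
```python
from h import *
z=load("wrist",3)
# points on round rim of top face, crop/6+offset
c=np.array([[202,275],[218,232],[250,200],[297,188],[340,200],[225,325],[260,350],[300,358],[345,345]],float)
P=plane(z,(c+.5)/6-.5+[220,250],.138)[:,:2];print(circ(P))
from station import bot
```

```text
(array([0.55348109, 0.18316534]), np.float64(0.007735521242392174))
```

```bash
python3 -m crank '[[[-0.0045,-0.0058,0],[0,0,0.6],0.04],[[0,0,0],[0,0,0],0.04],[[0,0,0],[0,0,0],0.03],[[0,0,0],[0,0,0],0.02],[[0,0,0],[0,0,0],0.0],[[0,0,0],[0,0,0],0.0],[[0,0,0],[0,0,0],0.0]]' 30
python3 - <<'E'
from h import *
pose();snap("wrist",4);pose()
crop("wrist",4,220,250,120,90,6,"c7.png")
E
```

```text
t: 3.42
eef_pos: [0.5531, 0.1833, 0.1126]
tool_rot: [0.001, 0.207, 0.978, 0.001]
contact_force: [2.1, 5.1, -1.2]
gripper_width: 0.189
t 3.42 tcp [0.5531 0.1833 0.1126] yaz 66.13 z [ 0.0017  0.0018 -1.    ] F [ 2.1  5.1 -1.2] w 16.2 q [-0.58  0.45  0.2   1.89 -0.12  0.82  0.83]
t 3.48 tcp [0.5531 0.1833 0.1126] yaz 66.13 z [ 0.0017  0.0018 -1.    ] F [ 2.1  4.  -1.3] w 15.9 q [-0.58  0.45  0.2   1.89 -0.12  0.81  0.83]
```

View pics/c7.png

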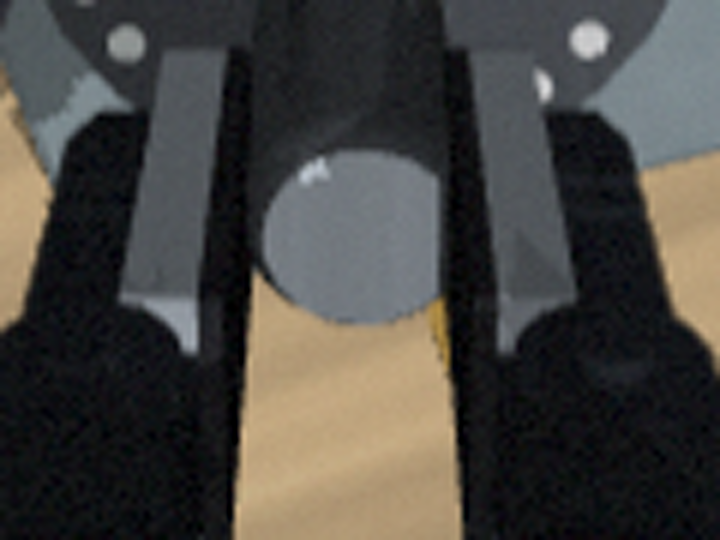

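The flat is gripped: opening is about 16–17 mm and the top face's straight edge lies along the right pad. Now I turn it 73° clockwise.

```bash
python3 -m crank '[[[0.0002,0.0006,0],[0,0,5],0],[[0.0002,0,0],[0,0,10],0],[[0.0002,0,0],[0,0,10],0],[[0.0002,0,0],[0,0,10],0],[[0.0002,0,0],[0,0,10],0],[[0.0002,0,0],[0,0,10],0],[[0.0002,0,0],[0,0,10],0],[[0.0002,0,0],[0,0,8],0],[[0,0,0],[0,0,0],0],[[0,0,0],[0,0,0],0]]' 30
python3 - <<'E'
from h import *
pose();snap("wrist",5);pose();snap("scene",5);snap("side",5)
crop("wrist",5,200,220,160,120,4,"c8.png");crop("scene",5,330,180,110,110,5,"c9.png")
E
```

```text
t: 4.72
eef_pos: [0.5547, 0.1858, 0.1127]
tool_rot: [0.001, 0.748, 0.663, 0.003]
contact_force: [9.9, 7.2, -8.9]
gripper_width: 0.187
t 4.72 tcp [0.5547 0.1858 0.1127] yaz -6.87 z [ 0.0062  0.0023 -1.    ] F [ 9.9  7.2 -8.9] w 16.0 q [-0.82  0.49  0.52  1.9  -0.32  0.83 -0.26]
t 4.78 tcp [0.5547 0.1858 0.1127] yaz -6.86 z [ 0.0063  0.0024 -1.    ] F [ 9.7  7.  -7.4] w 15.7 q [-0.82  0.49  0.52  1.9  -0.32  0.83 -0.26]
```

View pics/c8.png

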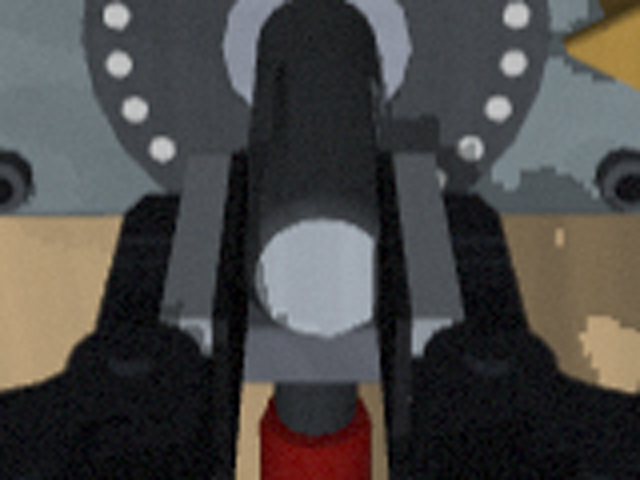

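View pics/c9.png

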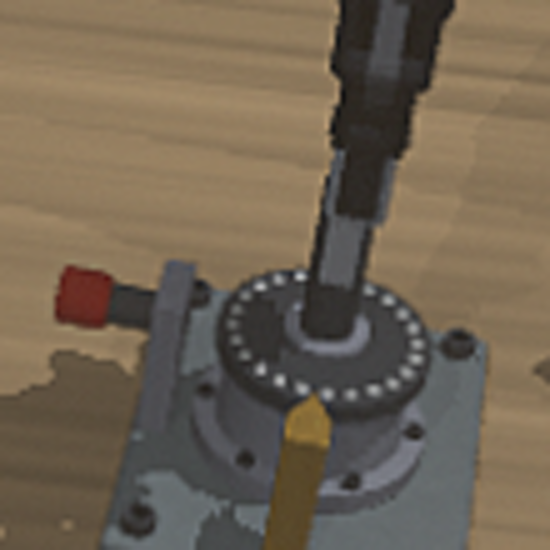

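Flat now faces the pointer: in the wrist view the straight edge is on the pointer side, and the jaw azimuth is -6.9°. Next I release, rise and re-measure. I'll also get the collar's screw direction.

```bash
python3 -m crank '[[[0,0,0],[0,0,0],0.03],[[0,0,0],[0,0,0],0.05],[[0,0,0],[0,0,0],0.06],[[0,0,-0.03],[0,0,0],0.06],[[0,0,-0.04],[0,0,0],0.06],[[0,0,-0.035],[0,0,0],0.06],[[0,0,0],[0,0,0],0.06],[[0,0,0],[0,0,0],0.06]]' 30
python3 - <<'E'
from h import *
pose();snap("wrist",6);pose()
crop("wrist",6,240,150,80,80,8,"c10.png")
z=load("scene");g=cv2.cvtColor(z["p"],cv2.COLOR_RGB2GRAY).astype(int)
m=np.zeros(g.shape,bool);m[218:232,183:198]=1
s=m&(g<70);v,u=np.nonzero(s);print(len(u),u.mean(),v.mean())
h=plane(z,[[u.mean(),v.mean()]],0.011)[0];c=np.array([0.4745,-0.2175]);d=h[:2]-c;print(h,np.hypot(*d),np.degrees(np.arctan2(d[1],d[0])))
E
```

```text
t: 5.88
eef_pos: [0.5511, 0.1834, 0.2167]
tool_rot: [-0.0, 0.749, 0.663, -0.0]
contact_force: [0.4, -0.2, -0.1]
gripper_width: 0.702
t 5.88 tcp [0.5511 0.1834 0.2167] yaz -6.93 z [-1.1e-03 -2.0e-04 -1.0e+00] F [ 0.4 -0.2 -0.1] w 60.0 q [-0.88  0.36  0.58  1.82 -0.23  1.03 -0.33]
t 5.92 tcp [0.5509 0.1833 0.2162] yaz -6.93 z [-2.e-03 -8.e-04 -1.e+00] F [ 0.4 -0.1  0. ] w 60.3 q [-0.88  0.36  0.58  1.82 -0.23  1.03 -0.33]
30 188.3 223.8
[ 0.49798605 -0.23232754  0.011     ] 0.027774995139218536 -32.26559853448838
```

View pics/c10.png

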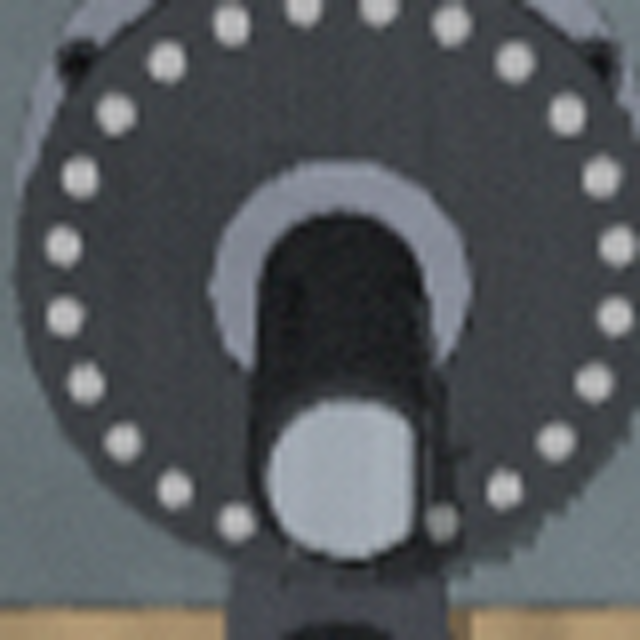

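Run:
```python
from h import *
cc,r,s,P=top(6,105,283,210,w=16);print(cc,r,s)
ang=np.degrees(np.arctan2(*(P-cc).T[::-1]));F=P[abs((ang+7+180)%360-180)<32]
vx,vy,x0,y0=cv2.fitLine(F.astype(np.float32),cv2.DIST_HUBER,0,.01,.01).ravel();n=np.array([-vy,vx]);nd=n@(np.array([x0,y0])-cc);n*=np.sign(nd)
print("flat",np.degrees(np.arctan2(n[1],n[0])),abs(nd))
z=load("wrist",6);m=np.ones((420,560),bool);m[250:]=0;Q,uv=pts(z,m);T=Q[(Q[:,2]>.012)&(Q[:,2]<.02)&(abs(Q[:,0]-.554)<.1)&(abs(Q[:,1]-.183)<.09)]
print(cv2.minAreaRect((T[:,:2]*1000).astype(np.float32)))
```

```text
[0.55381375 0.18330977] 0.007948916859015945 [   69    66   202   218 36211]
flat -6.1561837 0.006068798913562061
((553.9317016601562, 183.56915283203125), (128.89932250976562, 160.50881958007812), 83.05492401123047)
```

Spindle confirmed: axis (0.5538, 0.1833), flat at -6.2° against fixture -6.9°. Now over to the collar, turning the jaws across the screw with the camera on the screw side.

```bash
python3 -m crank '[[[-0.0508,-0.0037,0],[0,0,0],0.07],[[-0.0508,-0.0037,0],[0,0,0],0.07],[[-0.0508,-0.0037,0],[0,0,0],0.07],[[-0.0508,-0.0037,0],[0,0,0],0.07],[[-0.0508,-0.0037,0],[0,0,0],0.07],[[-0.0508,-0.0037,0],[0,0,0],0.07],[[-0.0508,-0.0037,0],[0,0,0],0.07],[[-0.0508,-0.0037,0],[0,0,0],0.07],[[0,0,0],[0,0,10.4],0.07],[[0,0,0],[0,0,10.4],0.07]]' 30
python3 -m crank '[[[0,0,0],[0,0,10.4],0.07],[[0,0,0],[0,0,10.4],0.07],[[0,0,0],[0,0,10.4],0.07],[[0,0,0],[0,0,10.4],0.07],[[0,0,0],[0,0,10.4],0.07],[[0,0,0],[0,0,10.4],0.07],[[0,0,0],[0,0,10.4],0.07],[[0,0,0],[0,0,10.4],0.07],[[0,0,0],[0,0,10.6],0.07],[[0,0,0],[0,0,0],0.07]]' 30
python3 -m crank '[[[0,0,0],[0,0,0],0.07],[[0,0,0],[0,0,0],0.07]]' >/dev/null
python3 - <<'E'
from h import *
pose();snap("wrist",7);pose()
E
```

```text
t: 7.18
eef_pos: [0.472, -0.2171, 0.2161]
tool_rot: [-0.001, 0.858, 0.513, -0.001]
contact_force: [0.3, 0.6, 0.5]
gripper_width: 0.821
t: 8.43
eef_pos: [0.4727, -0.2161, 0.2162]
tool_rot: [0.001, 0.963, -0.271, -0.001]
contact_force: [0.2, -0.2, 0.4]
gripper_width: 0.815
t 8.68 tcp [ 0.4732 -0.2163  0.2172] yaz -121.43 z [-1.e-04  4.e-04 -1.e+00] F [ 0.1  0.1 -0.3] w 70.0 q [-0.63  0.47  1.25  1.97 -0.51  1.07 -1.27]
t 8.72 tcp [ 0.4733 -0.2163  0.2173] yaz -121.45 z [ 1.e-04  5.e-04 -1.e+00] F [ 0.1 -0.5 -0.2] w 69.6 q [-0.63  0.47  1.26  1.97 -0.51  1.07 -1.27]
```

View pics/wrist7.png

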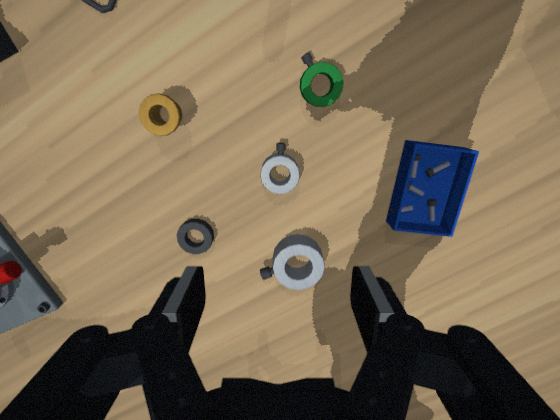

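The small bright collar is at (280,173) with its black screw straight up at (281,148). The big collar is at (298,262), green at (321,84), spacer at (195,236).

Run:
```python
from h import *
z=load("wrist",7);x0,y0,w,h,s=250,130,60,70,10
g=cv2.cvtColor(z["p"],cv2.COLOR_RGB2GRAY)[y0:y0+h,x0:x0+w];g=cv2.resize(g,None,fx=s,fy=s,interpolation=cv2.INTER_CUBIC)
hsv=cv2.cvtColor(z["p"],cv2.COLOR_RGB2HSV)[y0:y0+h,x0:x0+w];hs=cv2.resize(hsv,None,fx=s,fy=s,interpolation=cv2.INTER_LINEAR)
m=((g>140)&(hs[:,:,1]<70)).astype(np.uint8)
cs,hi=cv2.findContours(m,cv2.RETR_CCOMP,cv2.CHAIN_APPROX_NONE)
f=lambda k:plane(z,(k[:,0]+.5)/s-.5+[x0,y0],.022)[:,:2]
for k in cs:
    if cv2.contourArea(k)>3000:
        c,r=circ(f(k));print("circ",c,r,cv2.contourArea(k))
d=(g<60).astype(np.uint8);d[300:]=0
k=max(cv2.findContours(d,0,2)[0],key=cv2.contourArea);M=cv2.moments(k);u=M["m10"]/M["m00"]/s-.45+x0;v=M["m01"]/M["m00"]/s-.45+y0
sc=plane(z,[[u,v]],.013)[0];print("screw px",u,v,sc)
for c in ([0.4725,-0.217],):
  pass
np.save("/tmp/sc.npy",sc)
crop("wrist",7,x0,y0,w,h,8,"c11.png")
```

```text
circ [ 0.46988416 -0.21794177] 0.0213364305472067 113849.5
circ [ 0.47007448 -0.21807887] 0.01183298501875982 35159.0
screw px 281.41678222753535 147.2827913927077 [ 0.49399826 -0.23532933  0.013     ]
```

View pics/c11.png

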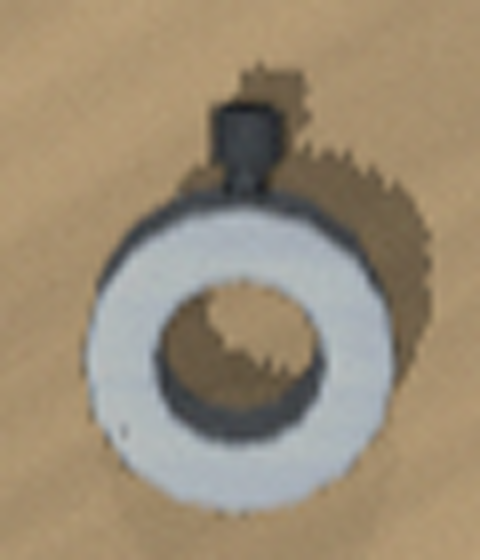

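Collar centre (0.470, -0.218), outside radius 21.3 mm and bore radius 11.8 mm, so 44/23 mm fits; screw at about -34°. Descending.

```bash
python3 -m crank '[[[0,0,0],[0,0,2.5],0.07],[[-0.0018,0.0033,0],[0,0,0],0.07],[[0,0,0.05],[0,0,0],0.07],[[0,0,0.05],[0,0,0],0.07],[[0,0,0.05],[0,0,0],0.065],[[0,0,0.025],[0,0,0],0.06],[[0,0,0],[0,0,0],0.06],[[0,0,0],[0,0,0],0.06],[[0,0,0],[0,0,0],0.06]]' 30
python3 - <<'E'
from h import *
pose();snap("wrist",8);pose()
E
```

```text
t: 9.85
eef_pos: [0.471, -0.2184, 0.0435]
tool_rot: [-0.0, 0.956, -0.293, 0.001]
contact_force: [-0.2, 0.5, -0.8]
gripper_width: 0.703
t 9.85 tcp [ 0.471  -0.2184  0.0435] yaz -124.02 z [ 2.2e-03 -6.0e-04 -1.0e+00] F [-0.2  0.5 -0.8] w 60.0 q [-0.37  0.67  0.93  2.11 -0.81  0.77 -1.09]
t 9.9 tcp [ 0.4709 -0.2183  0.0434] yaz -124.01 z [ 2.e-03 -5.e-04 -1.e+00] F [ 0.3 -0.2  0.3] w 60.6 q [-0.37  0.67  0.93  2.11 -0.81  0.77 -1.09]
```

View pics/wrist8.png

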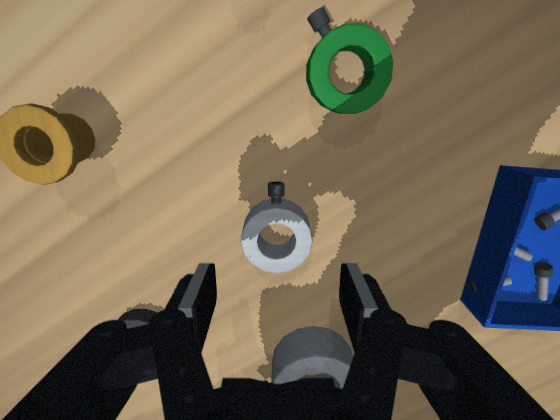

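```bash
python3 - <<'E'
from h import *
z=load("wrist",8)
print(plane(z,[[277,239],[243,240],[312,240],[277,206.5],[277,273]],.022).round(4)); print(plane(z,[[276.5,190]],.013).round(4))
E
python3 -m crank '[[[0,0,0.015],[0,0,0],0.06],[[0,0,0.0135],[0,0,0],0.06],[[0,0,0],[0,0,0],0.06],[[0,0,0],[0,0,0],0.06]]' 30
python3 - <<'E'
from h import *
pose()
E
```

```text
[[ 0.4714 -0.2199  0.022 ]
 [ 0.4823 -0.2026  0.022 ]
 [ 0.4591 -0.237   0.022 ]
 [ 0.4885 -0.2314  0.022 ]
 [ 0.4521 -0.2069  0.022 ]]
[[ 0.4948 -0.2353  0.013 ]]
t: 10.4
eef_pos: [0.4698, -0.2183, 0.0136]
tool_rot: [0.0, 0.956, -0.293, -0.0]
contact_force: [0.8, 0.6, -1.3]
gripper_width: 0.706
t 10.4 tcp [ 0.4698 -0.2183  0.0136] yaz -124.05 z [-5.e-04 -0.e+00 -1.e+00] F [ 0.8  0.6 -1.3] w 60.3 q [-0.33  0.71  0.87  2.12 -0.86  0.72 -1.05]
```

```bash
python3 -m crank '[[[0,0,-0.001],[0,0,0],0.045],[[0,0,0],[0,0,0],0.035],[[0,0,0],[0,0,0],0.035],[[0,0,0],[0,0,0],0.03],[[0,0,0],[0,0,0],0.03],[[0,0,0],[0,0,0],0.03]]' 60
python3 - <<'E'
from h import *
pose();snap("wrist",9);pose()
E
```

```text
t: 11.15
eef_pos: [0.47, -0.218, 0.0148]
tool_rot: [-0.0, 0.956, -0.293, -0.0]
contact_force: [0.3, -1.0, 0.6]
gripper_width: 0.353
t 11.15 tcp [ 0.47   -0.218   0.0148] yaz -124.03 z [-1.e-04  0.e+00 -1.e+00] F [ 0.3 -1.   0.6] w 30.1 q [-0.33  0.71  0.87  2.12 -0.86  0.72 -1.05]
t 11.2 tcp [ 0.47   -0.2181  0.0148] yaz -124.03 z [ 0. -0. -1.] F [ 0.5 -0.6  0.2] w 29.7 q [-0.33  0.71  0.87  2.12 -0.86  0.72 -1.05]
```

View pics/wrist9.png

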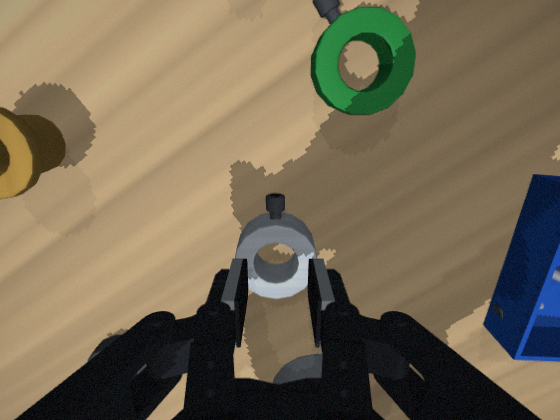

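```bash
python3 - <<'E'
from h import *
from station import bot
z=load("wrist",9);o,R=pose();t=o["eef_pos"]
for nm,p in {"tcp":[0,0,0],"tip":[0,0,.014],"tip+x":[.011,0,.014],"tip-x":[-.011,0,.014],"tip L":[0,-.015,.014],"tip R":[0,.015,.014],"tipR+x":[.011,.015,.014],"back":[0,.015,-.02]}.items():
    print(nm,proj(z,t+R@np.array(p)).round(0))
for c in ([.470,-.218],):
    print("collar top",proj(z,[c[0],c[1],.022]))
m=np.zeros((420,560),bool);m[200:310,225:330]=1
Q,uv=pts(z,m)
for r in (250,260,265,270,275,280,285,290,295,300):
    print(r,[(u,round(float(z["d"][r,u]),3)) for u in(241,245,276,312,316)], )
g=np.array([[u,v] for v in (262,275,290,300) for u in (240,244,276,313,318)])
for u,v in g:
    oo,rr=rays(z,[[u,v]]);print(u,v,z["p"][v,u],(oo+rr[0]*z["d"][v,u]).round(4))
E
python3 - <<'E'
import sys;sys.path.insert(0,'.')
import os;os.chdir('.')
from h import *
crop("wrist",9,215,180,125,120,6,"c12.png")
E
```

```text
t 11.2 tcp [ 0.47   -0.2181  0.0148] yaz -124.03 z [ 0. -0. -1.] F [ 0.5 -0.6  0.2] w 29.7 q [-0.33  0.71  0.87  2.12 -0.86  0.72 -1.05]
tcp [[275. 258.]]
tip [[275. 246.]]
tip+x [[275. 229.]]
tip-x [[275. 263.]]
tip L [[249. 246.]]
tip R [[301. 246.]]
tipR+x [[302. 229.]]
back [[306. 277.]]
collar top [[275.00662675 264.40701265]]
250 [(241, 0.167), (245, 0.166), (276, 0.19), (312, 0.167), (316, 0.19)]
260 [(241, 0.152), (245, 0.153), (276, 0.194), (312, 0.154), (316, 0.153)]
265 [(241, 0.148), (245, 0.15), (276, 0.192), (312, 0.149), (316, 0.148)]
270 [(241, 0.144), (245, 0.15), (276, 0.186), (312, 0.144), (316, 0.145)]
275 [(241, 0.14), (245, 0.151), (276, 0.18), (312, 0.142), (316, 0.139)]
280 [(241, 0.137), (245, 0.151), (276, 0.176), (312, 0.142), (316, 0.136)]
285 [(241, 0.134), (245, 0.151), (276, 0.174), (312, 0.142), (316, 0.133)]
290 [(241, 0.134), (245, 0.15), (276, 0.175), (312, 0.141), (316, 0.13)]
295 [(241, 0.134), (245, 0.151), (276, 0.176), (312, 0.142), (316, 0.127)]
300 [(241, 0.134), (245, 0.15), (276, 0.203), (312, 0.141), (316, 0.128)]
240 262 [66 72 75] [ 0.48
[... 177 characters left out ...]
[ 0.4669 -0.2402  0.0373]
240 275 [10 14 13] [ 0.4866 -0.2113  0.0492]
244 275 [12 11 14] [ 0.4836 -0.2107  0.0444]
276 275 [76 78 82] [ 0.4607 -0.2123  0.0142]
313 275 [ 8  6 10] [ 0.4691 -0.2374  0.0493]
318 275 [65 70 75] [ 0.4681 -0.2392  0.0497]
240 290 [6 2 8] [ 0.4853 -0.2117  0.0592]
244 290 [ 8  9 14] [ 0.4778 -0.2066  0.0455]
276 290 [182 190 200] [ 0.4566 -0.2095  0.0214]
313 290 [11  6 12] [ 0.4648 -0.2343  0.0527]
318 290 [13 17 15] [ 0.468  -0.2378  0.0597]
240 300 [17 16 16] [ 0.482  -0.2094  0.0602]
244 300 [ 5 11  4] [ 0.4743 -0.2043  0.0471]
276 300 [108  93  70] [ 0.4387 -0.1973 -0.0005]
313 300 [3 3 5] [ 0.4614 -0.232   0.054 ]
318 300 [18 18 21] [ 0.4686 -0.2372  0.0666]
```

View pics/c12.png

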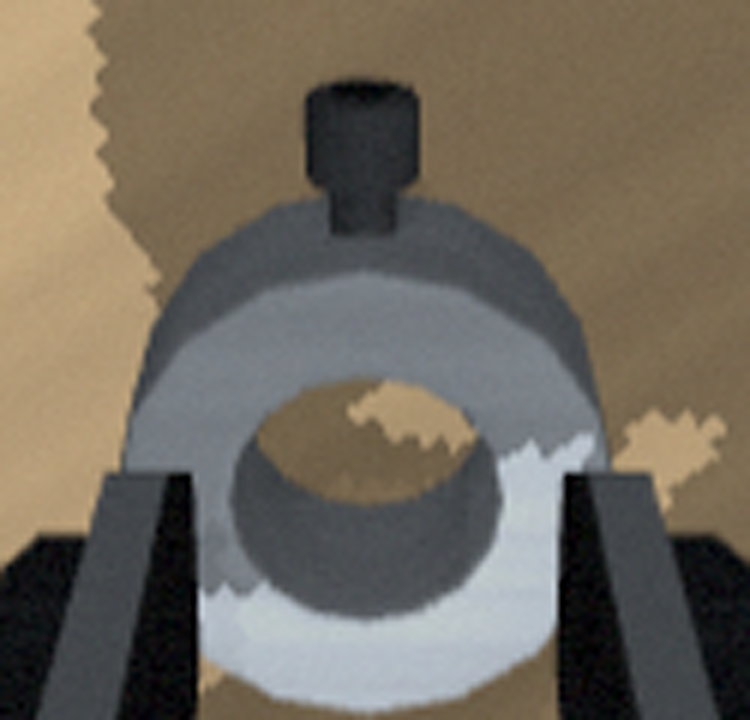

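Run:
```python
from h import *
z=load("wrist",9);print(z["E"].round(3))
snap("scene",10);snap("side",10)
crop("scene",10,150,130,120,120,5,"s10.png");crop("side",10,290,140,130,110,5,"d10.png")
for n in ("scene","side"):
    print(n,proj(load(n,10),[[.470,-.218,.0148],[.470,-.218,.0],[.47,-.218,.022]]))
```

```text
[[-0.56  -0.783 -0.272  0.539]
 [-0.829  0.529  0.184 -0.266]
 [-0.     0.328 -0.945  0.172]
 [ 0.     0.     0.     1.   ]]
scene [[198.65544185 215.22767613]
 [199.15150279 220.79126877]
 [198.41235249 212.48938213]]
side [[344.49987225 211.1583919 ]
 [343.8769641  217.0707614 ]
 [344.80668982 208.24115567]]
```

View pics/s10.png

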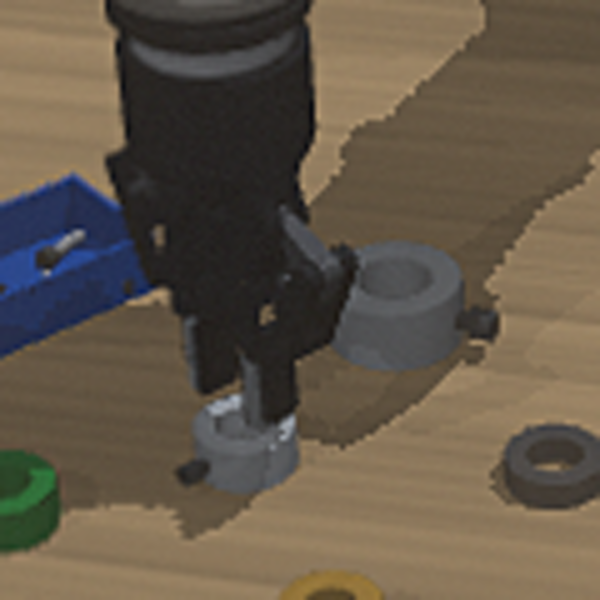

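View pics/d10.png

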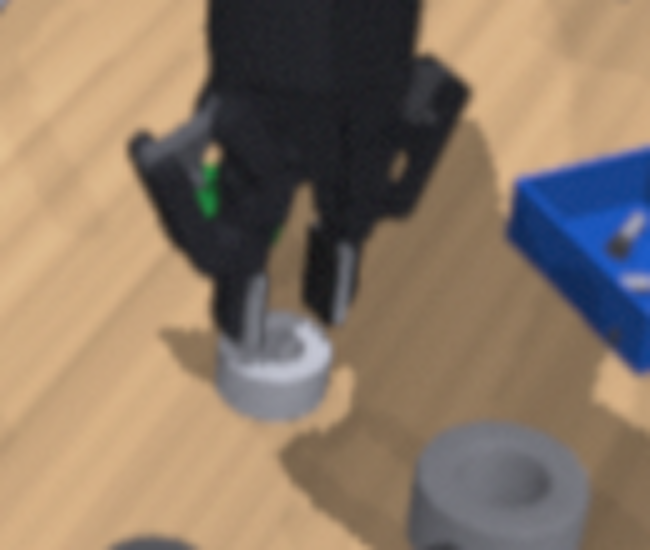

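The fingers closed above the collar: the tips sit well above the collar top even though the TCP reads 15 mm. I'll measure the true tip height from depth, now and in the earlier spindle grip.

Run:
```python
from h import *
def tip(n,k,box,rng):
    z=load(n,k);m=np.zeros((420,560),bool);a,b,c,d=box;m[b:d,a:c]=1
    P,uv=pts(z,m);g=z["p"].astype(int).sum(2)[uv[:,1],uv[:,0]]
    s=(np.linalg.norm(P[:,:2]-rng[:2],axis=1)<rng[2])&(P[:,2]>rng[3])
    Q=P[s];print(n,k,len(Q),"z pct",np.percentile(Q[:,2],[0,1,5,20]).round(4));return P,uv
# scene now: fingers
z=load("scene",10)
for u,v in [(201,211),(202,208),(203,213),(205,213),(208,213),(190,207),(192,207),(205,205)]:
    o,r=rays(z,[[u,v]]);print("scene",u,v,z["p"][v,u],(o+r[0]*z["d"][v,u]).round(4))
z=load("scene",5)
for v in range(205,250,4):
    print("scene5",v,[ (z["p"][v,u].tolist(),(rays(z,[[u,v]])[0]+rays(z,[[u,v]])[1][0]*z["d"][v,u]).round(3).tolist()) for u in (402,405)])
z=load("wrist",5)
for u,v in [(243,262),(250,262),(300,262),(308,262),(265,285),(250,270)]:
    o,r=rays(z,[[u,v]]);print("w5",u,v,z["p"][v,u],(o+r[0]*z["d"][v,u]).round(4))
```

```text
scene 201 211 [72 73 74] [ 0.4905 -0.2048  0.0426]
scene 202 208 [42 39 38] [ 0.4884 -0.2028  0.0489]
scene 203 213 [38 33 30] [ 0.4919 -0.2003  0.0391]
scene 205 213 [30 25 20] [ 0.4897 -0.1968  0.038 ]
scene 208 213 [129 135 143] [ 0.4644 -0.1988  0.0193]
scene 190 207 [31 29 27] [ 0.4689 -0.2359  0.033 ]
scene 192 207 [34 31 29] [ 0.4667 -0.2323  0.0319]
scene 205 205 [36 33 29] [ 0.4846 -0.1972  0.0546]
scene5 205 [([48, 44, 41], [0.591, 0.178, 0.182]), ([45, 41, 35], [0.603, 0.182, 0.191])]
scene5 209 [([46, 41, 38], [0.595, 0.179, 0.176]), ([47, 41, 37], [0.594, 0.184, 0.176])]
scene5 213 [([45, 38, 34], [0.574, 0.183, 0.153]), ([43, 38, 33], [0.577, 0.188, 0.157])]
scene5 217 [([47, 44, 40], [0.576, 0.184, 0.147]), ([47, 42, 39], [0.577, 0.189, 0.147])]
scene5 221 [([45, 41, 36], [0.576, 0.185, 0.138]), ([54, 54, 52], [0.576, 0.191, 0.139])]
scene5 225 [([80, 81, 83], [0.566, 0.188, 0.122]), ([132, 117, 97], [0.572, 0.193, 0.127])]
scene5 229 [([47, 47, 46], [0.566, 0.19, 0.113]), ([148, 125, 96], [0.412, 0.217, -0.002])]
scene5 233 [([53, 49, 47], [0.563, 0.191, 0.102]), ([140, 119, 92], [0.425, 0.217, -0.003])]
scene5 237 [([72, 72, 71], [0.561, 0.193, 0.092]), ([67, 67, 67], [0.522, 0.204, 0.062])]
scene5 241 [([65, 65, 64], [0.535, 0.198, 0.062]), ([64, 63, 64], [1.316, 0.086, 0.68])]
scene5 245 [([126, 128, 138], [0.553, 0.197, 0.067]), ([66, 66, 66], [0.549, 0.203, 0.064])]
scene5 249 [([89, 90, 97], [0.565, 0.197, 0.067]), ([67, 67, 67], [0.559, 0.203, 0.063])]
w5 243 262 [63 67 70] [0.526  0.1616 0.0657]
w5 250 262 [71 78 81] [0.5415 0.1979 0.1354]
w5 300 262 [78 82 87] [0.5645 0.1952 0.1358]
w5 308 262 [75 80 87] [0.5682 0.1945 0.1353]
w5 265 285 [132 141 148] [0.547  0.1861 0.1374]
w5 250 270 [74 79 85] [0.5421 0.1983 0.1436]
```

Confirmed in both grasps: the real fingertips stand about 17–20 mm *above* the reported TCP, so they are about 30 mm short of the description. The spindle was therefore gripped only at its top few mm. I'll redo that grip at the proper depth to make step 1 certain, then come back for the collar.

```bash
python3 -m crank '[[[0,0,0],[0,0,0],0.06],[[0,0,-0.04],[0,0,0],0.06],[[0,0,-0.055],[0,0,0],0.06],[[0,0,-0.055],[0,0,0],0.06],[[0,0,-0.05],[0,0,0],0.06],[[0,0,0],[0,0,-10.6],0.06],[[0,0,0],[0,0,-10.6],0.06],[[0,0,0],[0,0,-10.6],0.06],[[0,0,0],[0,0,-10.6],0.06],[[0,0,0],[0,0,-10.6],0.06]]' 30
python3 -m crank '[[[0,0,0],[0,0,-10.6],0.06],[[0,0,0],[0,0,-10.6],0.06],[[0,0,0],[0,0,-10.6],0.06],[[0,0,0],[0,0,-10.6],0.06],[[0,0,0],[0,0,-10.6],0.06],[[0,0,0],[0,0,-10.6],0.06],[[0,0,0],[0,0,-1],0.06],[[0.051,0.0046,0],[0,0,0],0.06],[[0.051,0.0046,0],[0,0,0],0.06],[[0.051,0.0046,0],[0,0,0],0.06]]' 30
python3 -m crank '[[[0.051,0.0046,0],[0,0,0],0.06],[[0.051,0.0046,0],[0,0,0],0.06],[[0.051,0.0046,0],[0,0,0],0.06],[[0.051,0.0046,0],[0,0,0],0.06],[[0.051,0.0046,0],[0,0,0],0.06],[[0,0,0],[0,0,0],0.06],[[0,0,0],[0,0,0],0.05],[[0,0,0],[0,0,0],0.05]]' 30
python3 - <<'E'
from h import *
pose();snap("scene",12)
crop("scene",12,130,165,150,115,5,"c13.png")
E
```

```text
t: 12.55
eef_pos: [0.4698, -0.218, 0.2148]
tool_rot: [-0.0, 0.986, 0.168, 0.0]
contact_force: [0.9, 0.5, -1.0]
gripper_width: 0.705
t: 13.8
eef_pos: [0.501, -0.0662, 0.2149]
tool_rot: [0.0, 0.747, 0.665, 0.0]
contact_force: [0.7, 0.8, 0.1]
gripper_width: 0.704
t: 14.8
eef_pos: [0.5523, 0.1814, 0.2149]
tool_rot: [0.0, 0.747, 0.665, -0.0]
contact_force: [-0.6, -0.3, 0.3]
gripper_width: 0.582
t 14.8 tcp [0.5523 0.1814 0.2149] yaz -6.64 z [-1.e-04 -5.e-04 -1.e+00] F [-0.6 -0.3  0.3] w 49.7 q [-0.85  0.36  0.55  1.82 -0.21  1.03 -0.34]
```

View pics/c13.png

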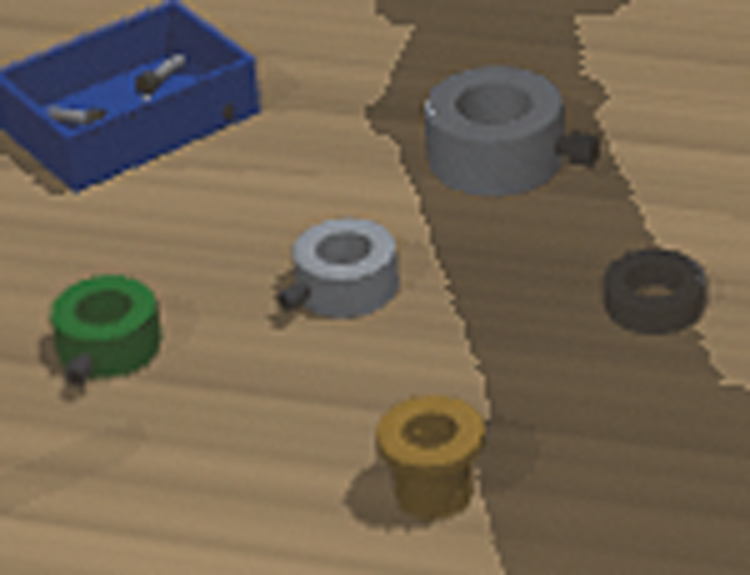

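Parts are undisturbed and the collar has not moved. Down to proper depth on the flat.

```bash
python3 -m crank '[[[0.002,0,0],[0,0,0],0.05],[[0,0,0.045],[0,0,0],0.05],[[0,0,0.045],[0,0,0],0.05],[[0,0,0.038],[0,0,0],0.05],[[0,0,0],[0,0,0],0.04],[[0,0,0],[0,0,0],0.03],[[0,0,0],[0,0,0],0.02],[[0,0,0],[0,0,0],0],[[0,0,0],[0,0,0],0],[[0,0,0],[0,0,0],0]]' 40
python3 - <<'E'
from h import *
pose();snap("scene",13);snap("wrist",13)
crop("scene",13,330,180,110,110,5,"c14.png");crop("wrist",13,200,220,160,120,4,"c15.png")
E
```

```text
t: 16.1
eef_pos: [0.5547, 0.1856, 0.0889]
tool_rot: [0.001, 0.746, 0.666, 0.002]
contact_force: [2.5, -0.9, 7.1]
gripper_width: 0.196
t 16.1 tcp [0.5547 0.1856 0.0889] yaz -6.46 z [ 0.0043  0.0017 -1.    ] F [ 2.5 -0.9  7.1] w 16.7 q [-0.79  0.52  0.47  1.91 -0.33  0.78 -0.25]
```

View pics/c14.png

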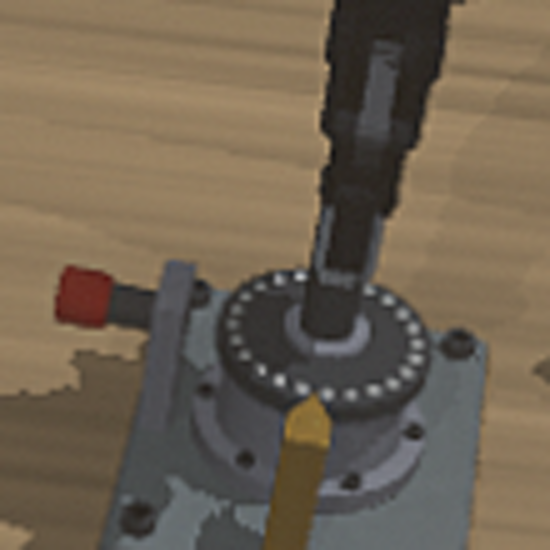

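View pics/c15.png

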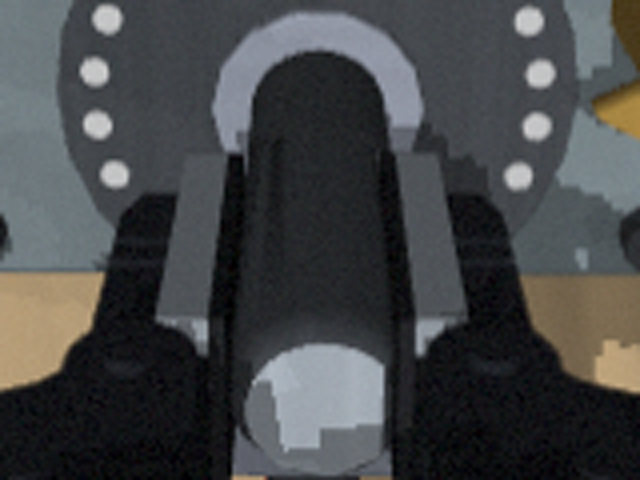

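Now the pads cover the flat properly, tips near the flat's lower end. I'll hold briefly, release, check, and return to the collar.

```bash
python3 -m crank '[[[0,0,0],[0,0,0],0],[[0,0,0],[0,0,0],0],[[0,0,0],[0,0,0],0.03],[[0,0,0],[0,0,0],0.05],[[0,0,0],[0,0,0],0.06],[[0,0,-0.04],[0,0,0],0.06],[[0,0,-0.045],[0,0,0],0.06],[[0,0,-0.043],[0,0,0],0.06],[[0,0,0],[0,0,0],0.06],[[0,0,0],[0,0,0],0.06]]' 40
python3 - <<'E'
from h import *
pose();snap("wrist",14)
cc,r,s,P=top(14,105,283,210,w=16);print(cc,r,s)
ang=np.degrees(np.arctan2(*(P-cc).T[::-1]));F=P[abs((ang+7+180)%360-180)<32]
vx,vy,x0,y0=cv2.fitLine(F.astype(np.float32),cv2.DIST_HUBER,0,.01,.01).ravel();n=np.array([-vy,vx]);nd=n@(np.array([x0,y0])-cc);n*=np.sign(nd)
print("flat",np.degrees(np.arctan2(n[1],n[0])),abs(nd))
E
python3 -m crank '[[[-0.051,-0.0046,0],[0,0,0],0.06],[[-0.051,-0.0046,0],[0,0,0],0.06],[[-0.051,-0.0046,0],[0,0,0],0.06],[[-0.051,-0.0046,0],[0,0,0],0.06],[[-0.051,-0.0046,0],[0,0,0],0.06],[[-0.051,-0.0046,0],[0,0,0],0.06],[[-0.051,-0.0046,0],[0,0,0],0.06],[[-0.0515,-0.0046,0],[0,0,0],0.06],[[0,0,0],[0,0,10.6],0.06],[[0,0,0],[0,0,10.6],0.06]]' 40
python3 -m crank '[[[0,0,0],[0,0,10.6],0.06],[[0,0,0],[0,0,10.6],0.06],[[0,0,0],[0,0,10.6],0.06],[[0,0,0],[0,0,10.6],0.06],[[0,0,0],[0,0,10.6],0.06],[[0,0,0],[0,0,10.6],0.06],[[0,0,0],[0,0,10.6],0.06],[[0,0,0],[0,0,10.6],0.06],[[0,0,0],[0,0,10.6],0.06],[[0,0,0],[0,0,1],0.06]]' 40
python3 -m crank '[[[0,0,0.06],[0,0,0],0.06],[[0,0,0.06],[0,0,0],0.06],[[0,0,0.05],[0,0,0],0.06],[[0,0,0.025],[0,0,0],0.06],[[0,0,0],[0,0,0],0.06],[[0,0,0],[0,0,0],0.06]]' 40
python3 - <<'E'
from h import *
pose();snap("wrist",15)
crop("wrist",15,215,180,125,120,6,"c16.png")
E
```

```text
t: 17.45
eef_pos: [0.5518, 0.1853, 0.2141]
tool_rot: [-0.0, 0.746, 0.666, -0.0]
contact_force: [0.2, -0.4, 0.1]
gripper_width: 0.707
t 17.45 tcp [0.5518 0.1853 0.2141] yaz -6.41 z [-1.2e-03 -2.0e-04 -1.0e+00] F [ 0.2 -0.4  0.1] w 60.4 q [-0.86  0.36  0.55  1.81 -0.22  1.03 -0.34]
[0.55384833 0.18335111] 0.007941626078498645 [   63   103   202   221 36330]
flat -6.424002 0.005930765207332897
t: 18.75
eef_pos: [0.4688, -0.2173, 0.2135]
tool_rot: [-0.001, 0.858, 0.514, -0.001]
contact_force: [0.8, -0.2, -0.3]
gripper_width: 0.707
t: 20.0
eef_pos: [0.4695, -0.2163, 0.2136]
tool_rot: [0.001, 0.956, -0.292, -0.001]
contact_force: [-0.2, -0.2, 1.1]
gripper_width: 0.704
t: 20.75
eef_pos: [0.4705, -0.217, 0.0206]
tool_rot: [0.0, 0.956, -0.292, 0.0]
contact_force: [0.1, -0.1, 0.8]
gripper_width: 0.702
t 20.75 tcp [ 0.4705 -0.217   0.0206] yaz -123.97 z [ 7.e-04 -4.e-04 -1.e+00] F [ 0.1 -0.1  0.8] w 60.0 q [-0.33  0.69  0.86  2.11 -0.83  0.71 -1.08]
```

View pics/c16.png

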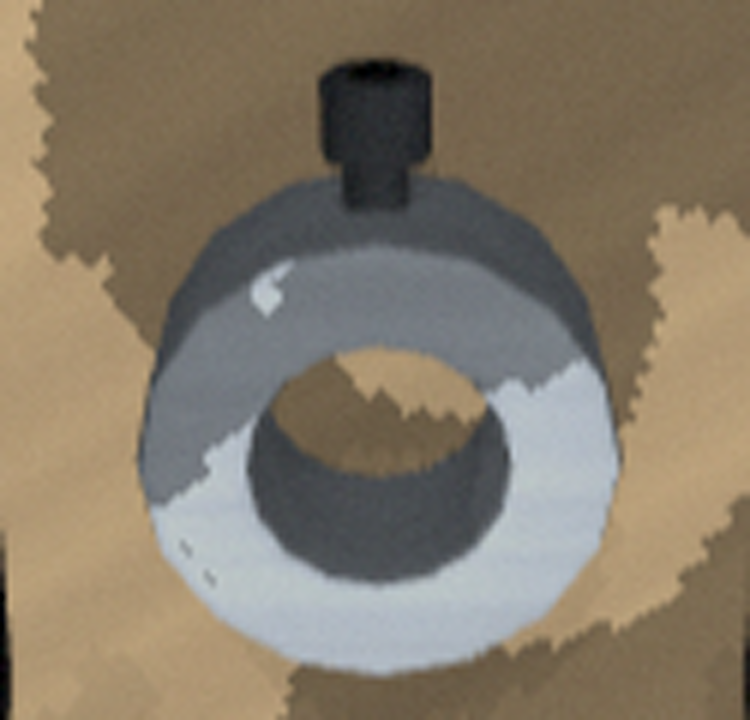

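```bash
python3 -m crank '[[[0,0,0.012],[0,0,0],0.055],[[0,0,0.012],[0,0,0],0.05],[[0,0,0],[0,0,0],0.05],[[0,0,0],[0,0,0],0.05]]' 40
python3 - <<'E'
from h import *
o,R=pose();z=snap("wrist",16)
crop("wrist",16,190,180,180,140,4,"c17.png")
m=np.zeros((420,560),bool);m[200:330,190:370]=1
P,uv=pts(z,m);L=(P-o["eef_pos"])@R
s=(abs(abs(L[:,1])-.030)<.010)&(abs(L[:,0])<.014)
d=P[s&(P[:,2]>0.004)];print(np.sort(d[:,2])[:40:4],len(d))
E
```

```text
t: 21.3
eef_pos: [0.4701, -0.2167, -0.0042]
tool_rot: [0.0, 0.956, -0.293, -0.0]
contact_force: [0.4, 0.6, 0.3]
gripper_width: 0.581
t 21.3 tcp [ 0.4701 -0.2167 -0.0042] yaz -124.04 z [-2.e-04 -0.e+00 -1.e+00] F [0.4 0.6 0.3] w 49.6 q [-0.29  0.73  0.81  2.12 -0.88  0.67 -1.04]
[0.00441    0.00722771 0.00927919 0.01171535 0.01271088 0.01307224
 0.01344275 0.0136867  0.013831   0.01402867] 4814
```

View pics/c17.png

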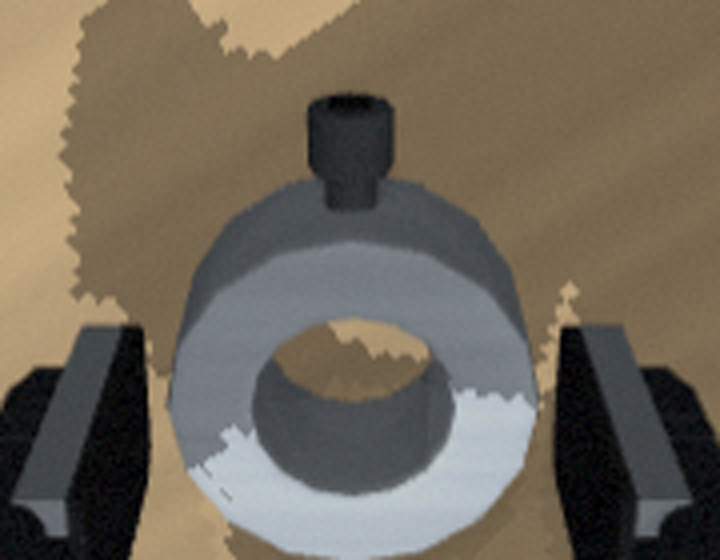

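Run:
```python
from h import *
z=load("wrist",16)
for u,v in [(215,263),(214,264),(213,268),(340,263),(342,265)]:
    o,r=rays(z,[[u,v]]);print(u,v,z["p"][v,u],(o+r[0]*z["d"][v,u]).round(4))
```

```text
215 263 [68 73 76] [ 0.4936 -0.1992  0.0192]
214 264 [66 71 74] [ 0.4939 -0.1992  0.0204]
213 268 [70 74 77] [ 0.4939 -0.1996  0.0245]
340 263 [64 69 73] [ 0.4614 -0.2471  0.0194]
342 265 [66 69 73] [ 0.4612 -0.2476  0.0214]
```

```bash
python3 -m crank '[[[0,0,0.007],[0,0,0],0.05],[[0,0,0.0055],[0,0,0],0.05],[[0,0,0],[0,0,0],0.05],[[0,0,0],[0,0,0],0.05]]' 40
python3 -m crank '[[[0,0,0],[0,0,0],0.045],[[0,0,0],[0,0,0],0.04],[[0,0,0],[0,0,0],0.035],[[0,0,0],[0,0,0],0.03],[[0,0,0],[0,0,0],0.03]]' 60
python3 - <<'E'
from h import *
o,R=pose();z=snap("wrist",17)
crop("wrist",17,190,180,180,140,4,"c18.png")
E
```

```text
t: 21.85
eef_pos: [0.4701, -0.2166, -0.0167]
tool_rot: [0.0, 0.956, -0.293, -0.0]
contact_force: [0.9, 0.6, 0.6]
gripper_width: 0.585
t: 22.48
eef_pos: [0.4702, -0.2168, -0.0161]
tool_rot: [-0.0, 0.956, -0.293, 0.0]
contact_force: [-0.9, 0.8, 6.9]
gripper_width: 0.499
t 22.48 tcp [ 0.4702 -0.2168 -0.0161] yaz -124.05 z [ 5.e-04  1.e-04 -1.e+00] F [-0.9  0.8  6.9] w 42.6 q [-0.27  0.74  0.78  2.12 -0.9   0.65 -1.02]
```

View pics/c18.png

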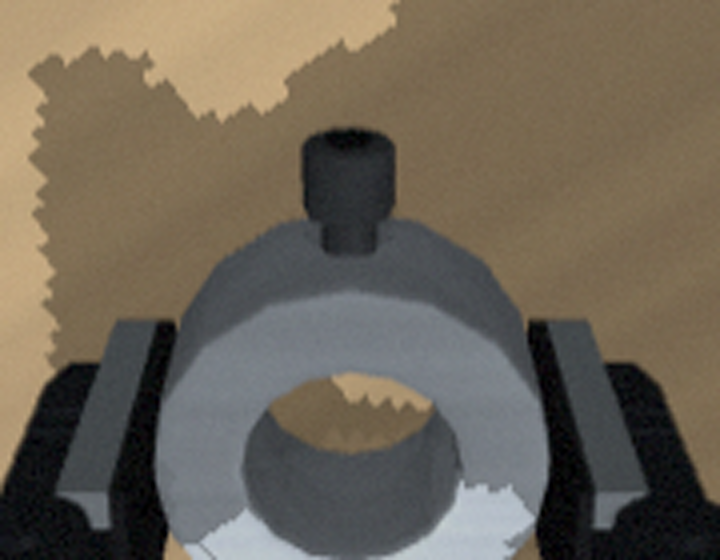

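Collar gripped at 42.6 mm. Lifting.

```bash
python3 -m crank '[[[0,0,-0.02],[0,0,0],0.03],[[0,0,-0.04],[0,0,0],0.03],[[0,0,-0.05],[0,0,0],0.03],[[0,0,-0.05],[0,0,0],0.03],[[0,0,-0.03],[0,0,0],0.03],[[0,0,0],[0,0,-9],0.03],[[0,0,0],[0,0,-9],0.03],[[0,0,0],[0,0,-9],0.03],[[0,0,0],[0,0,0],0.03],[[0,0,0],[0,0,0],0.03]]' 60
python3 - <<'E'
from h import *
o,R=pose();z=snap("wrist",18)
crop("wrist",18,190,180,180,140,4,"c19.png")
E
```

```text
t: 23.78
eef_pos: [0.47, -0.2165, 0.1732]
tool_rot: [-0.0, 0.998, -0.063, -0.0]
contact_force: [-0.6, -0.1, -2.3]
gripper_width: 0.496
t 23.77 tcp [ 0.47   -0.2165  0.1732] yaz -97.21 z [-3.e-04  3.e-04 -1.e+00] F [-0.6 -0.1 -2.3] w 42.4 q [-0.49  0.42  1.03  2.02 -0.45  0.95 -0.92]
```

View pics/c19.png

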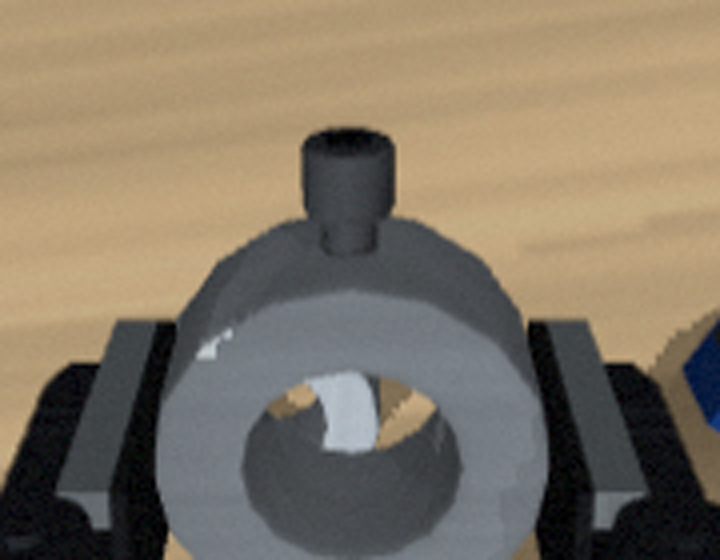

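Run:
```python
from h import *
z=load("wrist",18);t=np.array([.470,-.2165,.1732])
a=np.radians(-97.1);y=np.array([np.cos(a),np.sin(a)]);x=np.array([np.cos(a+np.pi/2),np.sin(a+np.pi/2)])
g=cv2.cvtColor(z["p"],cv2.COLOR_RGB2GRAY)
for h in (.208,.211,.214):
  for nm,c in {"bore":[[243,465],[462,465],[352,374],[352,556],[275,406],[430,402],[262,510],[440,512]],"outer":[[156,455],[549,455],[352,293],[262,318],[444,316],[178,375],[527,375]]}.items():
    P=plane(z,(np.array(c,float)+.5)/4-.5+[190,180],h)[:,:2];cc,r=circ(P);d=cc-t[:2];print(h,nm,cc.round(4),round(r,4),"tool xy",(d@x).round(4),(d@y).round(4))
s=(np.array([[349,190.]])+.5)/4-.5+[190,180];p=plane(z,s,.200+.004)[0];d=p[:2]-t[:2];print("screw",d@x,d@y)
```

```text
0.208 bore [ 0.4689 -0.2171] 0.0117 tool xy -0.001 0.0007
0.208 outer [ 0.4683 -0.217 ] 0.0218 tool xy -0.0017 0.0007
0.211 bore [ 0.471  -0.2174] 0.0114 tool xy 0.0011 0.0007
0.211 outer [ 0.4703 -0.2173] 0.0213 tool xy 0.0004 0.0007
0.214 bore [ 0.473  -0.2176] 0.0111 tool xy 0.0031 0.0007
0.214 outer [ 0.4724 -0.2175] 0.0208 tool xy 0.0025 0.0007
screw 0.03029463261749319 0.0003886511861568946
```

```bash
python3 -m crank '[[[0.0041,-0.041,0],[0,0,0],0.03],[[0.0041,-0.051,0],[0,0,0],0.03],[[0.0041,-0.051,0],[0,0,0],0.03],[[0.0041,-0.051,0],[0,0,0],0.03],[[0.0041,-0.051,0],[0,0,0],0.03],[[0.0041,-0.051,0],[0,0,0],0.03],[[0.0041,-0.051,0],[0,0,0],0.03],[[0.004,-0.041,0],[0,0,0],0.03],[[0,-0.0198,0],[0,0,0],0.03],[[0,0,0],[0,0,0],0.03]]' 60
python3 -m crank '[[[0,0,0],[0,0,0],0.03],[[0,0,0],[0,0,0],0.03]]' >/dev/null
python3 - <<'E'
from h import *
for i in range(1): pose()
snap("wrist",19);pose();snap("scene",19);snap("side",19);pose()
E
```

```text
t: 25.08
eef_pos: [0.5523, 0.1849, 0.1729]
tool_rot: [0.001, 0.998, -0.061, -0.0]
contact_force: [-0.5, -0.7, -1.9]
gripper_width: 0.497
t 25.32 tcp [0.5525 0.1821 0.1735] yaz -97.22 z [-0. -0. -1.] F [ 0.3  0.  -2.3] w 42.3 q [-1.15  0.55  1.01  1.87 -0.55  1.02 -1.6 ]
t 25.38 tcp [0.5525 0.1825 0.1735] yaz -97.19 z [-0.e+00  2.e-04 -1.e+00] F [ 0.1 -0.9 -0.9] w 42.5 q [-1.15  0.55  1.01  1.87 -0.55  1.02 -1.6 ]
t 25.48 tcp [0.5526 0.1832 0.1735] yaz -97.13 z [ 0.e+00  2.e-04 -1.e+00] F [ 0.   0.  -2.2] w 42.6 q [-1.15  0.55  1.01  1.87 -0.55  1.02 -1.61]
```

View pics/wrist19.png

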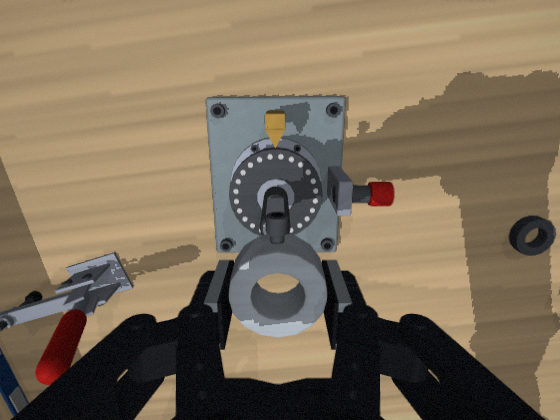

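View pics/scene19.png

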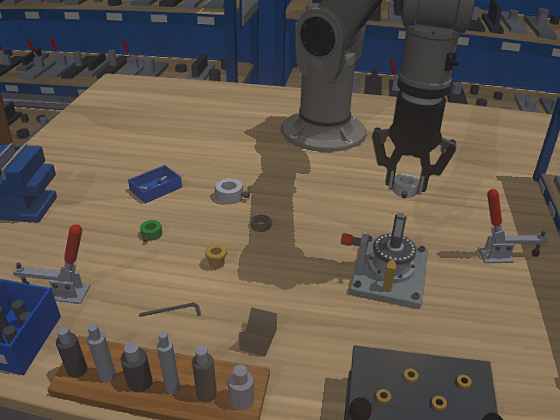

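```bash
python3 -m crank '[[[0.001,0,0.02],[0,0,0],0.03],[[0,0,0.02],[0,0,0],0.03],[[0,0,0],[0,0,0],0.03],[[0,0,0],[0,0,0],0.03],[[0,0,0],[0,0,0],0.03],[[0,0,0],[0,0,0],0.03]]' 60
python3 - <<'E'
from h import *
pose();snap("wrist",20);pose();snap("scene",20);snap("side",20);pose()
crop("wrist",20,190,180,180,140,4,"c20.png")
crop("scene",20,350,160,100,80,6,"s20.png");crop("side",20,110,220,110,110,6,"d20.png")
E
```

```text
t: 26.22
eef_pos: [0.5539, 0.1842, 0.1338]
tool_rot: [-0.0, 0.998, -0.061, 0.0]
contact_force: [-0.3, -0.0, -2.3]
gripper_width: 0.5
t 26.23 tcp [0.5539 0.1842 0.1338] yaz -97.03 z [ 8.e-04  4.e-04 -1.e+00] F [-0.3 -0.  -2.3] w 42.7 q [-1.11  0.6   0.95  1.9  -0.6   0.95 -1.57]
t 26.27 tcp [0.5538 0.1842 0.1337] yaz -97.02 z [ 7.e-04  5.e-04 -1.e+00] F [ 0.5  0.5 -1.4] w 42.5 q [-1.11  0.6   0.95  1.9  -0.6   0.95 -1.57]
t 26.38 tcp [0.5537 0.1842 0.1335] yaz -97.03 z [ 4.e-04  3.e-04 -1.e+00] F [ 0.5 -0.3 -1.9] w 42.6 q [-1.11  0.6   0.95  1.9  -0.6   0.95 -1.57]
```

View pics/c20.png

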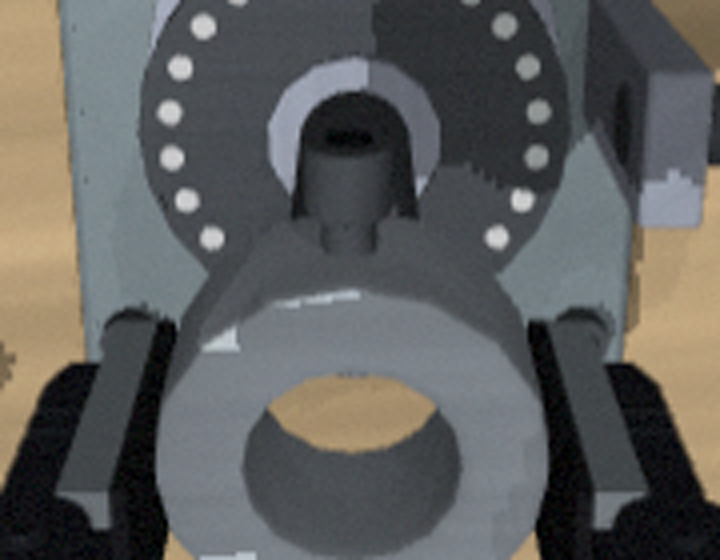

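View pics/s20.png

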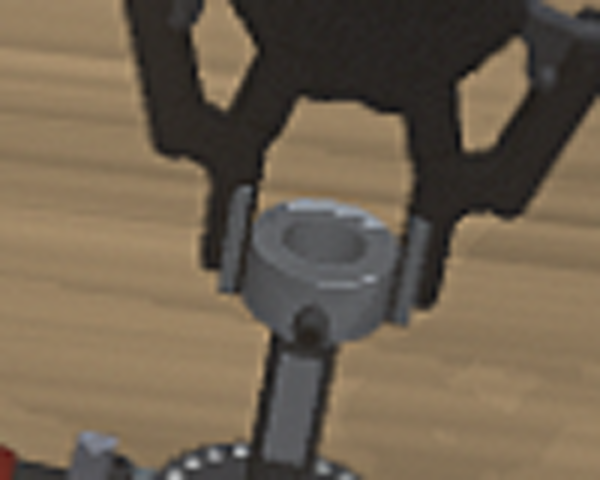

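View pics/d20.png

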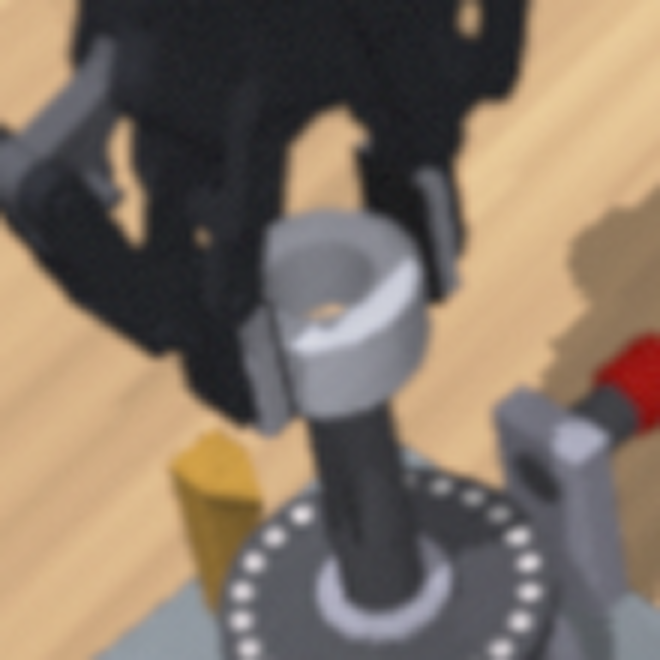

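Well centred: in the wrist crop the spindle's mid-column is about 355 against 352 for the bore and 350 for the screw. Lowering gently.

```bash
python3 -m crank '[[[0,0,0.006],[0,0,0],0.03],[[0,0,0.006],[0,0,0],0.03],[[0,0,0.004],[0,0,0],0.03],[[0,0,0.003],[0,0,0],0.03],[[0,0,0],[0,0,0],0.03],[[0,0,0],[0,0,0],0.03]]' 60
python3 - <<'E'
from h import *
pose();snap("wrist",21);pose()
crop("wrist",21,190,180,180,140,4,"c21.png")
E
```

```text
t: 27.12
eef_pos: [0.5537, 0.184, 0.1144]
tool_rot: [-0.0, 0.998, -0.061, 0.0]
contact_force: [-0.2, 0.5, -1.6]
gripper_width: 0.493
t 27.12 tcp [0.5537 0.184  0.1144] yaz -97.04 z [ 2.e-04  1.e-04 -1.e+00] F [-0.2  0.5 -1.6] w 42.1 q [-1.09  0.62  0.93  1.91 -0.63  0.92 -1.55]
t 27.18 tcp [0.5537 0.1841 0.1145] yaz -97.04 z [ 3.e-04  1.e-04 -1.e+00] F [-0.5  0.2 -2.7] w 42.3 q [-1.09  0.62  0.93  1.91 -0.63  0.92 -1.55]
```

View pics/c21.png

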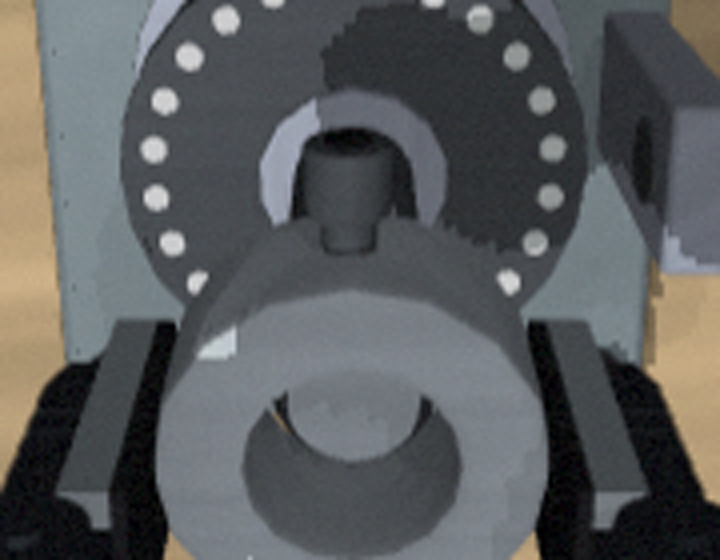

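The spindle top is inside the bore, roughly centred, and no contact force has built up. I need the TCP at about 0.088, which puts the collar centre at 0.115.

```bash
python3 -m crank '[[[0,0,0.006],[0,0,0],0.03],[[0,0,0.006],[0,0,0],0.03],[[0,0,0.006],[0,0,0],0.03],[[0,0,0.005],[0,0,0],0.03],[[0,0,0.003],[0,0,0],0.03],[[0,0,0],[0,0,0],0.03],[[0,0,0],[0,0,0],0.03],[[0,0,0],[0,0,0],0.03]]' 60
python3 - <<'E'
from h import *
pose();snap("wrist",22);pose();snap("scene",22);snap("side",22);pose()
crop("wrist",22,190,180,180,140,4,"c22.png");crop("scene",22,350,160,100,80,6,"s22.png");crop("side",22,110,220,110,110,5,"d22.png")
z=load("wrist",22)
# collar top height from depth around the ring
for u,v in [(232,290),(240,270),(278,262),(318,270),(325,290)]:
    o,r=rays(z,[[u,v]]);print(u,v,z["p"][v,u],(o+r[0]*z["d"][v,u]).round(4))
E
```

```text
t: 28.18
eef_pos: [0.5537, 0.1841, 0.0885]
tool_rot: [-0.0, 0.998, -0.061, 0.0]
contact_force: [-0.4, -0.5, -1.3]
gripper_width: 0.495
t 28.18 tcp [0.5537 0.1841 0.0885] yaz -97.03 z [ 3.e-04  2.e-04 -1.e+00] F [-0.4 -0.5 -1.3] w 42.3 q [-1.06  0.66  0.89  1.93 -0.66  0.88 -1.52]
t 28.23 tcp [0.5537 0.1841 0.0885] yaz -97.03 z [ 3.e-04  2.e-04 -1.e+00] F [-0.5 -0.1 -2. ] w 42.2 q [-1.06  0.66  0.89  1.93 -0.66  0.88 -1.52]
t 28.32 tcp [0.5536 0.1841 0.0884] yaz -97.03 z [ 2.e-04  1.e-04 -1.e+00] F [ 0.2 -0.8 -1.6] w 42.1 q [-1.06  0.66  0.89  1.93 -0.66  0.88 -1.52]
232 290 [119 125 132] [0.5594 0.2025 0.1251]
240 270 [124 131 139] [0.5692 0.1973 0.126 ]
278 262 [126 131 139] [0.5711 0.1811 0.1262]
318 270 [80 85 90] [0.5646 0.165  0.1249]
325 290 [112 117 123] [0.5553 0.1629 0.1262]
```

View pics/c22.png

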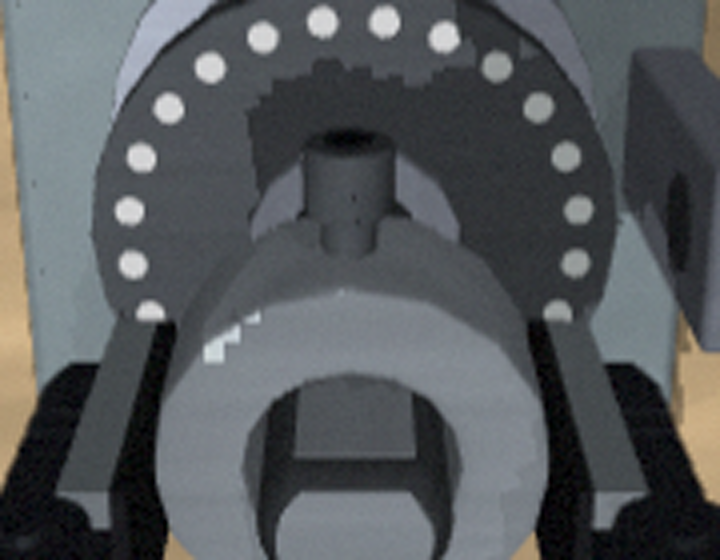

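View pics/s22.png

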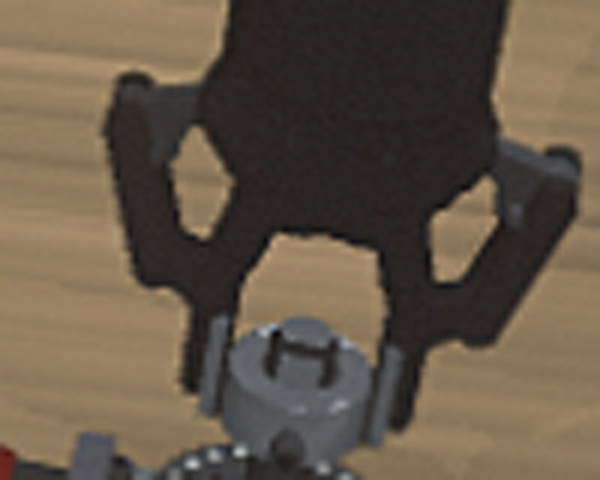

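View pics/d22.png

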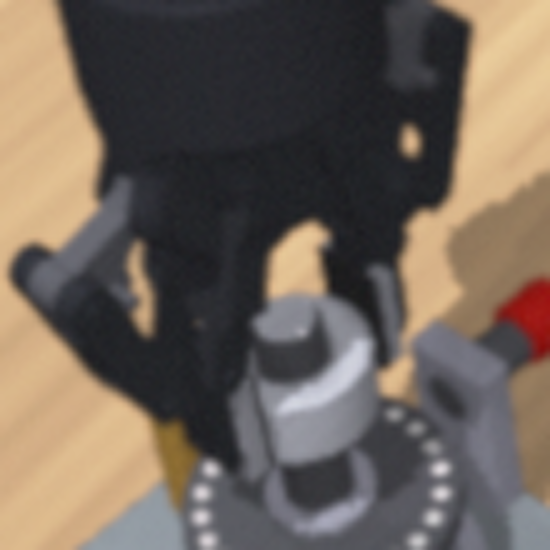

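Collar top reads about 0.126, so its centre is at 0.115. It's level, the flat's middle (column 355) lines up with the screw (350), and forces are near zero. Handing in.

```bash
python3 -m crank '[[[0,0,0],[0,0,0],0.03],[[0,0,0],[0,0,0],0.03]]' 60
python3 - <<'E'
from station import bot
print(bot.hand_in())
E
```

```text
t: 28.58
eef_pos: [0.5536, 0.184, 0.0883]
tool_rot: [-0.0, 0.998, -0.061, 0.0]
contact_force: [-0.8, 0.0, -1.7]
gripper_width: 0.5
the job is handed in; nothing more can be done
None
```

I turned the spindle by its flat until it faced the pointer, then slid the small bright collar onto it. I handed in at about 28.6 s of the 54 s, with the collar still held; no verdict came back.

**Last checks**
- **Flat:** it faced -6.4° against the fixture's -6.9°, as I last measured it, before fitting the collar.
- **Collar position:** the TCP put its centre within about 1 mm of the spindle axis. Its height was about 0.115 m, the middle of the flat.
- **Collar attitude:** it looked level in the views, with the screw over the flat and about 1 pixel off its middle. The tool's own tilt was nearly zero.
- **Grip:** it was held at the 60 N setting with the opening at about 42.5 mm for a 44 mm collar. The wrist force was about 2 N, roughly the collar's weight, and the arm was still.
- **Other parts:** the ones in view looked undisturbed. I did not measure each of them at the end.

**What disagreed**
- **Fingertip height:** the fingertips stood about 20 mm behind the reported TCP instead of 14 mm ahead of it. My first spindle grip therefore caught only its top few millimetres, and my first collar grasp closed above the collar without touching it.
- **How I fixed it:** I measured the fingertips with the depth camera and gripped the flat again at full depth, holding it facing the pointer. The collar then came up cleanly.

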